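# Sort tagged battery packs and wind up the charging lift

## Robot

A 6-joint arm with a two-finger parallel gripper is mounted at the origin on the work surface. World frame = base frame: x ahead of the robot, y to its left, z up, the work surface at z = 0. Lengths are in m, angles in rad, forces in N, time in s.
With the tool pointing down it reaches from about 0.25 to 0.775 m from the base axis. Payload 4 kg.
Tool frame: the origin (TCP) lies at the centre of the arm's flange, where the gripper is bolted on; the fingertips stand ahead of it and the grasp point (between the pads) lies 180 mm ahead of it (robot.tcp_to_tips is the z of the fingertips in the tool frame, in m); z points along the fingers, y is the direction in which the jaws open and shut (so a half turn about z gives the same grasp; the last joint's range is limited). The gripper opens to 94 mm and grips with 3 to 60 N. Pads are 16 mm wide; open, the fingers measure 119 mm over their backs; the gripper's body (75 mm by 177 mm) begins 78 mm behind the grasp point.
Start: joints at [1.161, 0.087, 1.371, -0, 1.684, -0.103], TCP at [0.166, 0.524, 0.405] pointing down, gripper open.
Joint ranges: [-3.1, 3.1], [-0.76, 2.03], [0.27, 2.55], [-1.08, 4.22], [0.17, 2.65], [-2.57, 2.57]. Speed limits (rad/s): [2.79, 2.79, 3.14, 3.14, 3.14, 3.14].

## Interface

Orientations are given as [roll, pitch, yaw] about the fixed x, y, z axes, in that order (R = Rz(yaw) Ry(pitch) Rx(roll)).
In Python, from bench import robot gives the robot as it stands.
- The arm moves only by the tool move_arm, never from a script. Its argument "increments" is a list that holds one entry, the list of rows, each a list of 7 numbers: the opening, from 0 (shut) to 1 (fully open), then the shift along the tool's x, y, z as a fraction of full scale, then the turn, a rotation vector about the tool's x, y, z as a fraction of full scale. In form: [[[jaw, dx, dy, dz, rx, ry, rz], ...]]. A call has 1 to 8 rows; each row is the pose to reach, as a shift and turn from the pose commanded when the call began, along the tool's axes at that moment; what a row does not reach only later rows make up. Full scale, the value 1, is 0.1 m for a shift and pi/2 rad for a turn. A row lasts 1/12 s, in which the tool goes at most 41.7 mm and 7.16 degrees, less where a joint would pass 70% of its speed; a pose out of reach is approached as far as the arm can. A call with a number of a shift or a turn outside -1 to 1 is refused whole. A call with a gripper value outside its range is refused whole. The fingers move at their own pace and stop on an object; the grip force is fixed at half the most. Time passes only in rows, so rows that repeat a pose let the fingers close. It gives the time, the measured TCP pose, the force and the opening at its end, in the units of the state.
- robot.get_obs(): the state, without advancing time (a new reading comes with each control period).
- robot.snapshot(name): name is "scene" or "side" or "wrist"; returns (picture, depth): 384x512x3 uint8, red, green, blue; 384x512 float32, m along the optical axis (not along the pixel's ray), 0 where there is no reading.
- robot.camera_params(name): a dict with "mtx" (3x3 intrinsics, pixels), "R" (3x3) and "t" (3): a world point X has camera coordinates R X + t. Camera axes: x right, y down, z forward; pixel columns grow to the right and rows downward; lengths in m; the calibration is good to about 2 mm. A picture is of the moment at which its call begins: read the wrist's pose just before it. camera_params takes no time and is no camera call; for the wrist camera it gives the pose at the moment of the call.
- robot.close_job(): hands the job in, once; it reports no verdict.
The state is a dict: "time": time; "joint_positions": joint angles; "qvel": joint speeds; "joint_torque": joint torques, N m; "tool_pos": TCP position; "ee_rot": TCP orientation; "wrist_force": force on the tool from outside, world axes, zero at the start; "wrist_torque": the same for the moment, N m; "width": finger opening in m.
Only numpy, scipy, OpenCV 4.12 (cv2) and the standard library are available. Lean on these libraries where they do the work, as an engineer would, in place of code of your own. Each camera call takes 0.05 s, during which the arm holds its last target.

## Task

Load every green-tagged battery pack into a nest of the charging lift's green table and every red-tagged one into a nest of the red reject tray, one pack to a nest, upright and flat on the nest's floor. Once all are in, crank the handwheel clockwise (seen from above) until the table is right up against its stop, then back the wheel off a quarter turn. Leave the other things on the bench where they are.

Things in the scene. Friction and masses are not known exactly. Their poses are not given: they have to be found in the camera images.
- pack_green_a: Rechargeable battery pack with green test tags: grey block 90 (its x) x 44 (its y) x 42 mm high, 0.35 kg, the same either way round. Centred on top stands a black grip block 46 (x) x 16 (y) x 30 mm high (so 72 mm high overall), to be pinched across its 16 mm. A flat green tag lies on top at each end. Origin: centre of the underside, z up. Stands loose on the bench; may be absent.
- pack_red_a: Rechargeable battery pack with red test tags: grey block 90 (its x) x 44 (its y) x 42 mm high, 0.35 kg, the same either way round. Centred on top stands a black grip block 46 (x) x 16 (y) x 30 mm high (so 72 mm high overall), to be pinched across its 16 mm. A flat red tag lies on top at each end. Origin: centre of the underside, z up. Stands loose on the bench; may be absent.
- pack_green_b: Rechargeable battery pack with green test tags: grey block 90 (its x) x 44 (its y) x 42 mm high, 0.35 kg, the same either way round. Centred on top stands a black grip block 46 (x) x 16 (y) x 30 mm high (so 72 mm high overall), to be pinched across its 16 mm. A flat green tag lies on top at each end. Origin: centre of the underside, z up. Stands loose on the bench; may be absent.
- pack_red_b: Rechargeable battery pack with red test tags: grey block 90 (its x) x 44 (its y) x 42 mm high, 0.35 kg, the same either way round. Centred on top stands a black grip block 46 (x) x 16 (y) x 30 mm high (so 72 mm high overall), to be pinched across its 16 mm. A flat red tag lies on top at each end. Origin: centre of the underside, z up. Stands loose on the bench; may be absent.
- pack_green_c: Rechargeable battery pack with green test tags: grey block 90 (its x) x 44 (its y) x 42 mm high, 0.35 kg, the same either way round. Centred on top stands a black grip block 46 (x) x 16 (y) x 30 mm high (so 72 mm high overall), to be pinched across its 16 mm. A flat green tag lies on top at each end. Origin: centre of the underside, z up. Stands loose on the bench; may be absent.
- pack_red_c: Rechargeable battery pack with red test tags: grey block 90 (its x) x 44 (its y) x 42 mm high, 0.35 kg, the same either way round. Centred on top stands a black grip block 46 (x) x 16 (y) x 30 mm high (so 72 mm high overall), to be pinched across its 16 mm. A flat red tag lies on top at each end. Origin: centre of the underside, z up. Stands loose on the bench; may be absent.
- pass_nest0 (a point): Nest 0 of three side by side in the charging lift's green table. Floor 50 to 80 mm above the bench (1.25 mm per radian of the handwheel); a copper bar 109 mm high stands 78 mm behind the middle. The point is the centre of the nest's floor, z up; nests are 54 mm apart along y, inside 102 (x) x 50 mm (y), walls 10 mm high and 4 mm thick; one pack goes in lengthwise, either way round.
- pass_nest1 (a point): Nest 1 of three side by side in the charging lift's green table. Floor 50 to 80 mm above the bench (1.25 mm per radian of the handwheel); a copper bar 109 mm high stands 78 mm behind the middle. The point is the centre of the nest's floor, z up; nests are 54 mm apart along y, inside 102 (x) x 50 mm (y), walls 10 mm high and 4 mm thick; one pack goes in lengthwise, either way round.
- pass_nest2 (a point): Nest 2 of three side by side in the charging lift's green table. Floor 50 to 80 mm above the bench (1.25 mm per radian of the handwheel); a copper bar 109 mm high stands 78 mm behind the middle. The point is the centre of the nest's floor, z up; nests are 54 mm apart along y, inside 102 (x) x 50 mm (y), walls 10 mm high and 4 mm thick; one pack goes in lengthwise, either way round.
- reject_nest0 (a point): Nest 0 of three side by side in the red reject tray. Floor 10 mm above the bench. The point is the centre of the nest's floor, z up; nests are 54 mm apart along y, inside 102 (x) x 50 mm (y), walls 10 mm high and 4 mm thick; one pack goes in lengthwise, either way round.
- reject_nest1 (a point): Nest 1 of three side by side in the red reject tray. Floor 10 mm above the bench. The point is the centre of the nest's floor, z up; nests are 54 mm apart along y, inside 102 (x) x 50 mm (y), walls 10 mm high and 4 mm thick; one pack goes in lengthwise, either way round.
- reject_nest2 (a point): Nest 2 of three side by side in the red reject tray. Floor 10 mm above the bench. The point is the centre of the nest's floor, z up; nests are 54 mm apart along y, inside 102 (x) x 50 mm (y), walls 10 mm high and 4 mm thick; one pack goes in lengthwise, either way round.
- wheel (a joint): Angle (rad) of the lift's handwheel, an upright-shaft wheel 118 mm across on a blue gearbox in front of the green table. Grows as the wheel is turned clockwise seen from above, which raises the table; hard stop at 24.0 (table 30 mm above its lowest). Turned 2.8 to 3.8 turns short of that at the start. Takes about 0.10 N m (2 to 3 N at the crank knob) and stays where it is left.
- wheel_axis (a point): Point on the handwheel's upright axis, at the grip height of the crank knob (122 mm above the bench). Fixed to the lift, same axes as the green table's nests.
- crank_knob (a point): Middle of the red crank knob, an upright cylinder 22 mm in diameter and 44 mm high (the point is 26 mm above its foot and 18 mm below its top), 45 mm off the wheel's axis; it spins freely on its pin, so it can be held and led round. At wheel angle 0 it lies along the +x axis of wheel_axis.
- beaker: Bystander: glass beaker, 80 mm wide, 95 mm high. Origin: centre of its underside. Leave it alone.
- lid_yellow: Bystander: yellow plastic lid lying flat, 90 mm across, 18 mm high. Origin: centre of its underside. Leave it alone.
- jar: Bystander: amber glass jar, 76 mm across, 100 mm high. Origin: centre of its underside. Leave it alone.
- ceramic_board: Bystander: white ceramic heat board, 160 x 120 x 15 mm. Origin: centre of its underside. Leave it alone.
- small_cup: Bystander: white plastic cup, 70 mm wide, 70 mm high. Origin: centre of its underside. Leave it alone.
Things that resemble listed ones, but are neither listed nor needed, are in the scene too. Of the things that look like the part that bears reject_nest0, the smaller one is meant.

How it is judged:
On the way, in this order (a step that is already met when the one before it is completed fails the run):
1. every pack present lies in a nest of its own colour, let go (x of pack_green_a in the frame of pass_nest1 between -0.02 and 0.02 m and y of pack_green_a in the frame of pass_nest1 between -0.066 and 0.066 m and z of pack_green_a in the frame of pass_nest1 between -0.005 and 0.005 m and angle between each of pack_green_a, pack_green_b, pack_green_c, pack_red_a, pack_red_b, pack_red_c's own z axis and vertical below 0.1 rad and x of pack_green_b in the frame of pass_nest1 between -0.02 and 0.02 m and y of pack_green_b in the frame of pass_nest1 between -0.066 and 0.066 m and z of pack_green_b in the frame of pass_nest1 between -0.005 and 0.005 m and x of pack_green_c in the frame of pass_nest1 between -0.02 and 0.02 m and y of pack_green_c in the frame of pass_nest1 between -0.066 and 0.066 m and z of pack_green_c in the frame of pass_nest1 between -0.005 and 0.005 m and x of pack_red_a in the frame of reject_nest1 between -0.02 and 0.02 m and y of pack_red_a in the frame of reject_nest1 between -0.066 and 0.066 m and z of pack_red_a in the frame of reject_nest1 between -0.005 and 0.005 m and x of pack_red_b in the frame of reject_nest1 between -0.02 and 0.02 m and y of pack_red_b in the frame of reject_nest1 between -0.066 and 0.066 m and z of pack_red_b in the frame of reject_nest1 between -0.005 and 0.005 m and x of pack_red_c in the frame of reject_nest1 between -0.02 and 0.02 m and y of pack_red_c in the frame of reject_nest1 between -0.066 and 0.066 m and z of pack_red_c in the frame of reject_nest1 between -0.005 and 0.005 m and contact force between the fingers and pack_green_a below 0.5 N and contact force between the fingers and pack_red_a below 0.5 N and contact force between the fingers and pack_green_b below 0.5 N and contact force between the fingers and pack_red_b below 0.5 N and contact force between the fingers and pack_green_c below 0.5 N and contact force between the fingers and pack_red_c below 0.5 N), for 0.2 s.
2. the handwheel has been cranked to its stop (value of joint wheel above 23.88 rad), for 0.2 s.
3. the handwheel has been backed off about a quarter turn (value of joint wheel between 21.9 and 22.95 rad), for 0.2 s.
At the end, for the whole second after the job is handed in: Every green pack present lies flat (within 5 mm of the floor, tilted less than 0.1 rad) in a nest of the green table, every red one in a nest of the red tray, all at rest; the handwheel stands 1.05 to 2.1 rad (60 to 120 degrees) short of its stop (all of step 3 and x of pack_green_a in the frame of pass_nest1 between -0.02 and 0.02 m and y of pack_green_a in the frame of pass_nest1 between -0.066 and 0.066 m and z of pack_green_a in the frame of pass_nest1 between -0.005 and 0.005 m and angle between each of pack_green_a, pack_green_b, pack_green_c, pack_red_a, pack_red_b, pack_red_c's own z axis and vertical below 0.1 rad and x of pack_green_b in the frame of pass_nest1 between -0.02 and 0.02 m and y of pack_green_b in the frame of pass_nest1 between -0.066 and 0.066 m and z of pack_green_b in the frame of pass_nest1 between -0.005 and 0.005 m and x of pack_green_c in the frame of pass_nest1 between -0.02 and 0.02 m and y of pack_green_c in the frame of pass_nest1 between -0.066 and 0.066 m and z of pack_green_c in the frame of pass_nest1 between -0.005 and 0.005 m and x of pack_red_a in the frame of reject_nest1 between -0.02 and 0.02 m and y of pack_red_a in the frame of reject_nest1 between -0.066 and 0.066 m and z of pack_red_a in the frame of reject_nest1 between -0.005 and 0.005 m and x of pack_red_b in the frame of reject_nest1 between -0.02 and 0.02 m and y of pack_red_b in the frame of reject_nest1 between -0.066 and 0.066 m and z of pack_red_b in the frame of reject_nest1 between -0.005 and 0.005 m and x of pack_red_c in the frame of reject_nest1 between -0.02 and 0.02 m and y of pack_red_c in the frame of reject_nest1 between -0.066 and 0.066 m and z of pack_red_c in the frame of reject_nest1 between -0.005 and 0.005 m and linear speed of each of pack_green_a, pack_red_a, pack_green_b, pack_red_b, pack_green_c, pack_red_c below 0.03 m/s); the robot touches nothing.
It fails at once if a bystander was shifted by more than 4 cm (distance of any of beaker, lid_yellow, jar, ceramic_board, small_cup from where it was at the start of the episode above 0.04 m).
Of pack_green_a, pack_red_a, pack_green_b, pack_red_b, pack_green_c, pack_red_c only 4 to 6 are there at a start; the rules pass over those that are not, and their reading is None.
At some moment in a run one of pack_green_a, pack_red_a, pack_green_b, pack_red_b, pack_green_c, pack_red_c may be knocked a few centimetres aside while the robot is not near it.
It also fails if it takes over 210 s, if anything falls off the work surface, if the arm or the gripper's body presses on something with over 40 N, if the wrist force passes 120 N, or if a joint passes its speed limit or range.

## Working session

There is one attempt and no reset: what is moved stays moved. The work goes in short steps, Python scripts to look and compute and a tool call to move; the robot and the scene stay as the last step left them, time stands still between calls to the robot, and variables do not carry over. Pictures are saved under pics/ and viewed, and the job is handed in when it is done.

Besides the shell and the picture viewer there is one more tool, called after "Call:" by a JSON object that holds its "op" and its "data", one argument or row to a line. move_arm: Moves the arm, as the interface text tells. Its arguments: {"type":"object","properties":{"increments":{"type":"array","items":{"type":"array","items":{"type":"array","items":{"type":"number","minimum":-1,"maximum":1}}}}},"required":["increments"]}

```bash
ls && mkdir -p pics && python3 - <<'E'
from bench import robot
import cv2, numpy as np
o=robot.get_obs()
for k,v in o.items(): print(k,np.round(v,4))
print(robot.tcp_to_tips)
for n in ["scene","side","wrist"]:
    p=robot.camera_params(n); print(n,np.round(p["mtx"],1).tolist(),np.round(p["R"],4).tolist(),np.round(p["t"],4).tolist())
    im,d=robot.snapshot(n)
    cv2.imwrite(f"pics/{n}0.png",im[:,:,::-1]); np.save(f"{n}0.npy",d)
E
```

```text
pics
time 0.0
joint_positions [ 1.1609  0.088   1.3722  0.      1.6836 -0.1032]
qvel [-0.0005  0.0006 -0.0006 -0.001  -0.0004  0.0017]
joint_torque [-1.30000e-03 -3.40186e+01 -3.02425e+01  7.18000e-02  3.31000e-02
 -2.00000e-04]
tool_pos [0.1661 0.5242 0.4035]
ee_rot [-3.1394e+00 -2.0000e-04  2.8348e+00]
wrist_force [ 0.0912 -0.5967  0.2322]
wrist_torque [ 0.0304  0.0247 -0.0466]
width 0.094
0.1992
scene [[468.5, 0.0, 255.9], [0.0, 468.5, 189.3], [0.0, 0.0, 1.0]] [[0.187, 0.9821, -0.0236], [0.6224, -0.137, -0.7706], [-0.7601, 0.1294, -0.6368]] [-0.0489, -0.2999, 2.0681]
side [[356.0, 0.0, 258.4], [0.0, 356.0, 195.4], [0.0, 0.0, 1.0]] [[0.8345, -0.5509, -0.008], [-0.3497, -0.5184, -0.7804], [0.4258, 0.654, -0.6252]] [-0.5034, 0.2365, 1.0593]
wrist [[303.4, 0.0, 253.0], [0.0, 303.4, 192.6], [0.0, 0.0, 1.0]] [[0.3005, 0.9538, -0.0014], [0.9238, -0.2907, 0.249], [0.2371, -0.0761, -0.9685]] [-0.5507, -0.0257, 0.3905]
```

View pics/scene0.png

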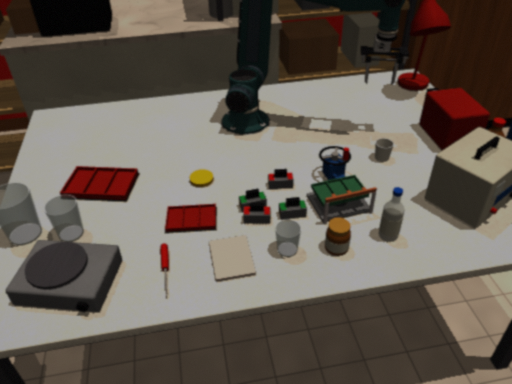

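View pics/side0.png

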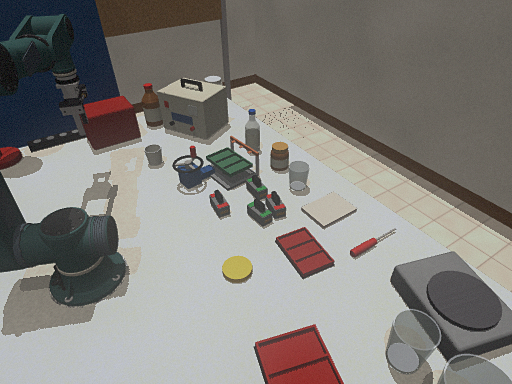

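View pics/wrist0.png

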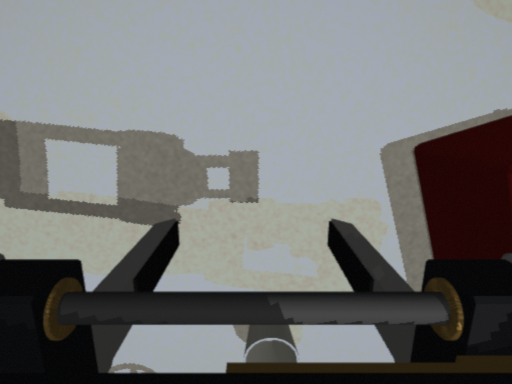

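```bash
cat > h.py <<'E'
from bench import robot
import cv2, numpy as np
def snap(n,name=None):
    p=robot.camera_params(n); im,d=robot.snapshot(n)
    if name: cv2.imwrite(f"pics/{name}.png",im[:,:,::-1])
    return im,d,p
def cloud(d,p):
    K,R,t=p["mtx"],np.array(p["R"]),np.array(p["t"])
    v,u=np.mgrid[:d.shape[0],:d.shape[1]]
    X=np.stack([(u-K[0][2])/K[0][0]*d,(v-K[1][2])/K[1][1]*d,d],-1)
    W=(X-t)@R; W[d==0]=np.nan
    return W
def ray(p,uv,z):
    K,R,t=np.array(p["mtx"]),np.array(p["R"]),np.array(p["t"])
    uv=np.atleast_2d(uv).astype(float); 
    r=np.c_[(uv[:,0]-K[0,2])/K[0,0],(uv[:,1]-K[1,2])/K[1,1],np.ones(len(uv))]@R
    c=-R.T@t
    return c+r*((z-c[2])/r[:,2])[:,None]
E
python3 - <<'E'
from h import *
for n,(a,b,c,e) in {"scene":(50,140,400,260),"side":(140,130,370,290)}.items():
    im=cv2.imread(f"pics/{n}0.png")[b:e,a:c]
    s=min(800/(c-a),600/(e-b)); cv2.imwrite(f"pics/{n}0c.png",cv2.resize(im,None,fx=s,fy=s,interpolation=cv2.INTER_CUBIC))
    p=robot.camera_params(n); d=np.load(f"{n}0.npy"); W=cloud(d,p)
    bgr=cv2.imread(f"pics/{n}0.png"); hsv=cv2.cvtColor(bgr,cv2.COLOR_BGR2HSV)
    for col,m in dict(red=((hsv[...,0]<8)|(hsv[...,0]>172))&(hsv[...,1]>140)&(hsv[...,2]>50),green=(hsv[...,0]>45)&(hsv[...,0]<85)&(hsv[...,1]>110)&(hsv[...,2]>40),yellow=(hsv[...,0]>22)&(hsv[...,0]<33)&(hsv[...,1]>140)).items():
        k,l,st,ce=cv2.connectedComponentsWithStats(m.astype(np.uint8),connectivity=8)
        for i in range(1,k):
            if st[i,4]<8: continue
            P=W[l==i]; P=P[np.isfinite(P[:,0])]
            if len(P): print(n,col,ce[i].round(),st[i,4],np.median(P,0).round(3),'ext',(np.percentile(P,98,0)-np.percentile(P,2,0)).round(3))
E
```

```text
scene red [4. 6.] 122 [-1.492 -1.281  0.142] ext [0.698 0.246 0.236]
scene red [431.  15.] 741 [-0.05   0.819  0.371] ext [0.724 0.545 0.301]
scene red [375.  14.] 18 [-1.489  1.219 -0.13 ] ext [0.755 0.36  0.303]
scene red [327.  23.] 368 [-1.487  0.902 -0.145] ext [0.766 0.53  0.482]
scene red [ 4. 69.] 220 [-1.492 -1.419 -0.279] ext [0.877 0.365 0.495]
scene red [415.  79.] 323 [-0.151  0.861  0.03 ] ext [0.64  0.483 0.317]
scene red [458. 103.] 1229 [0.311 0.8   0.159] ext [1.139 0.965 0.666]
scene red [ 13. 116.] 140 [-1.495 -1.481 -0.635] ext [0.794 0.438 0.439]
scene red [499. 120.] 84 [0.519 0.83  0.198] ext [1.28  1.159 0.901]
scene red [346. 151.] 32 [0.495 0.281 0.137] ext [0.019 0.016 0.034]
scene red [100. 182.] 1667 [ 0.325 -0.6    0.017] ext [0.184 0.236 0.022]
scene red [289. 176.] 35 [0.477 0.082 0.043] ext [0.038 0.019 0.01 ]
scene red [271. 177.] 39 [0.469 0.018 0.044] ext [0.038 0.018 0.021]
scene red [191. 217.] 1080 [ 0.582 -0.284  0.012] ext [0.115 0.158 0.017]
scene red [246. 210.] 59 [ 0.626 -0.1    0.044] ext [0.055 0.021 0.038]
scene red [266. 210.] 52 [ 0.
[... 1689 characters left out ...]
252.] 11 [ 0.535 -0.266  0.018] ext [0.017 0.027 0.014]
side red [309. 253.] 13 [ 0.591 -0.3    0.009] ext [0.032 0.015 0.013]
side red [323. 254.] 9 [ 0.627 -0.327  0.009] ext [0.012 0.017 0.006]
side red [312. 257.] 11 [ 0.586 -0.32   0.008] ext [0.024 0.009 0.006]
side red [298. 360.] 2958 [ 0.353 -0.547  0.014] ext [0.148 0.149 0.019]
side green [250. 180.] 10 [0.623 0.088 0.041] ext [0.017 0.017 0.007]
side green [261. 188.] 24 [0.627 0.021 0.042] ext [0.035 0.017 0.005]
side green [251. 204.] 19 [ 0.549 -0.035  0.042] ext [0.02  0.016 0.005]
side green [265. 213.] 29 [ 0.564 -0.104  0.042] ext [0.036 0.014 0.005]
side yellow [237. 262.] 66 [ 0.395 -0.208  0.017] ext [0.081 0.078 0.006]
```

View pics/scene0c.png

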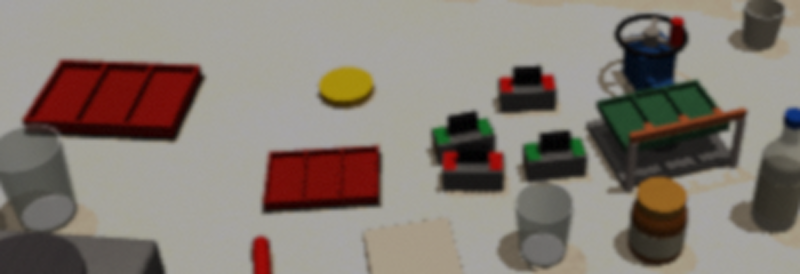

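View pics/side0c.png

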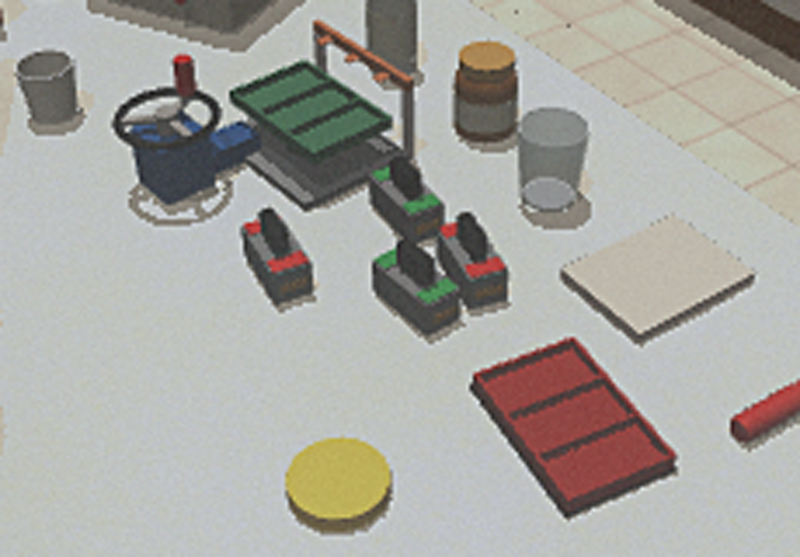

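Call:
{"op": "move_arm", "data": {
  "increments": [
    [[1,-0.33,-0.2,-0.02,0,0,0],[1,-0.66,-0.4,-0.04,0,0,0],[1,-1,-0.6,-0.06,0,0,0]]
  ]
}}

```text
time: 0.4
tool_pos: [0.2435, 0.4362, 0.41]
ee_rot: [-3.14, -0.0, 2.837]
wrist_force: [1.6, 0.3, 0.5]
width: 0.0939
```

Call:
{"op": "move_arm", "data": {
  "increments": [
    [[1,-0.33,-0.2,-0.02,0,0,0],[1,-0.66,-0.4,-0.04,0,0,0],[1,-1,-0.6,-0.06,0,0,0]]
  ]
}}

```text
time: 0.65
tool_pos: [0.3211, 0.348, 0.4165]
ee_rot: [-3.141, -0.0, 2.835]
wrist_force: [0.0, -0.6, -0.8]
width: 0.0945
```

Call:
{"op": "move_arm", "data": {
  "increments": [
    [[1,-0.33,-0.2,-0.02,0,0,0],[1,-0.66,-0.4,-0.04,0,0,0],[1,-1,-0.6,-0.06,0,0,0]]
  ]
}}

```text
time: 0.9
tool_pos: [0.3984, 0.2605, 0.4226]
ee_rot: [3.141, -0.0, 2.835]
wrist_force: [1.3, 0.8, -0.0]
width: 0.0941
```

Call:
{"op": "move_arm", "data": {
  "increments": [
    [[1,-0.33,-0.2,-0.02,0,0,0],[1,-0.66,-0.4,-0.04,0,0,0],[1,-0.96,-0.64,-0.06,0,0,0]]
  ]
}}

```text
time: 1.15
tool_pos: [0.4711, 0.1705, 0.4283]
ee_rot: [3.141, -0.0, 2.835]
wrist_force: [0.4, 0.4, 0.8]
width: 0.0939
```

Call:
{"op": "move_arm", "data": {
  "increments": [
    [[1,-0.33,-0.2,-0.02,0,0,0],[1,-0.66,-0.4,-0.04,0,0,0],[1,-0.96,-0.64,-0.06,0,0,0]]
  ]
}}

```text
time: 1.4
tool_pos: [0.5433, 0.0805, 0.4342]
ee_rot: [3.141, -0.001, 2.835]
wrist_force: [0.0, 1.3, -0.1]
width: 0.0939
```

Call:
{"op": "move_arm", "data": {
  "increments": [
    [[1,-0.33,-0.2,-0.02,0,0,0],[1,-0.66,-0.4,-0.04,0,0,0],[1,-0.96,-0.64,-0.06,0,0,0],[1,-0.96,-0.64,-0.06,0,0,0],[1,-0.96,-0.64,-0.06,0,0,0]]
  ]
}}

```text
time: 1.82
tool_pos: [0.6152, -0.0098, 0.439]
ee_rot: [-3.141, -0.003, 2.832]
wrist_force: [-0.7, 0.5, 0.4]
width: 0.0941
```

```bash
python3 - <<'E'
from h import *
im,d,p=snap("wrist","w1"); np.savez("w1.npz",im=im,d=d,**{k:np.array(p[k]) for k in p})
o=robot.get_obs(); print(o["tool_pos"].round(4) if hasattr(o["tool_pos"],'round') else o["tool_pos"],o["ee_rot"],o["joint_positions"])
im,d,p=snap("scene"); np.savez("s1.npz",im=im,d=d,**{k:np.array(p[k]) for k in p})
im,d,p=snap("side"); np.savez("d1.npz",im=im,d=d,**{k:np.array(p[k]) for k in p})
E
```

```text
[ 0.6146 -0.0085  0.4396] [ 3.14138247e+00 -2.19017091e-03  2.83346608e+00] [-1.06151074e-01  2.30268326e-01  1.13911196e+00  6.58869424e-04
  1.77431581e+00 -1.36868811e+00]
```

View pics/w1.png

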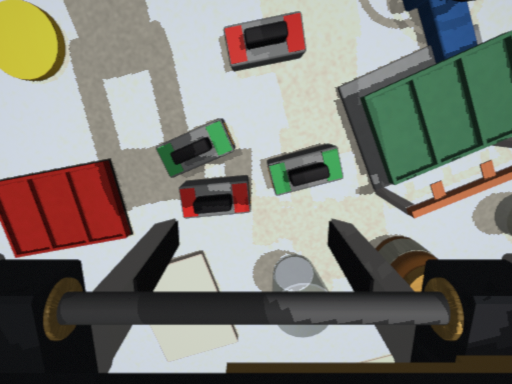

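```bash
cat > meas.py <<'E'
from h import *
def tags(im,p,z=0.043,amin=60):
    hsv=cv2.cvtColor(im,cv2.COLOR_RGB2HSV); H,S,V=hsv[...,0],hsv[...,1],hsv[...,2]
    out=[]
    for col,m in dict(red=((H<8)|(H>172))&(S>140)&(V>60),green=(H>45)&(H<85)&(S>110)&(V>50)).items():
        k,l,st,ce=cv2.connectedComponentsWithStats(m.astype(np.uint8),connectivity=8)
        for i in range(1,k):
            if st[i,4]>=amin: out.append((col,ce[i],st[i,4],ray(p,ce[i],z)[0]))
    return out
E
python3 - <<'E'
from meas import *
z=np.load("w1.npz"); p={k:z[k] for k in("mtx","R","t")}; im,d=z["im"],z["d"]
T=tags(im,p); W=cloud(d,p)
for c,ce,a,P in T: print(c,ce.round(),a,P.round(4))
sm=[t for t in T if t[2]<1500]
for i in range(len(sm)):
  for j in range(i):
    if sm[i][0]==sm[j][0]:
      D=sm[i][3]-sm[j][3]; L=np.hypot(D[0],D[1])
      if .05<L<.09: print(sm[i][0],"ctr",((sm[i][3]+sm[j][3])/2).round(4),"L",L.round(4),"yaw",np.degrees(np.arctan2(D[1],D[0])).round(1)%180)
# depth checks
for n,(u,v) in dict(board=(330,40),tray=(65,210),tray2=(20,220),table=(395,140),table2=(440,115),table3=(490,95)).items():
    print(n,np.nanmedian(W[v-2:v+3,u-2:u+3].reshape(-1,3),0).round(4))
# grip tops
G=(W[...,2]>0.06)&(W[...,2]<0.085)
k,l,st,ce=cv2.connectedComponentsWithStats(G.astype(np.uint8))
for i in range(1,k):
    if st[i,4]>80: Q=W[l==i]; print("hi",ce[i].round(),st[i,4],np.nanmedian(Q,0).round(4))
# tray and table rects
hsv=cv2.cvtColor(im,cv2.COLOR_RGB2HSV); H,S,V=hsv[...,0],hsv[...,1],hsv[...,2]
m=((H<8)|(H>172))&(S>140)
for nm,mm,zz in (("tray",m,0.02),("table",(H>45)&(H<85)&(S>90),0.06)):
    k,l,st,ce=cv2.connectedComponentsWithStats(mm.astype(np.uint8)); i=1+np.argmax(st[1:,4])
    c=max(cv2.findContours((l==i).astype(np.uint8),cv2.RETR_EXTERNAL,cv2.CHAIN_APPROX_NONE)[0],key=len)[:,0]
    P=W[l==i]; print(nm,"z pct",np.nanpercentile(P[:,2],[5,25,50,75,95]).round(4))
    for z0 in (zz,):
        R=cv2.minAreaRect((ray(p,c,z0)[:,:2]*1000).astype(np.float32)); print(nm,"rect",R, st[i])
E
```

```text
red [294.  32.] 590 [0.4733 0.0856 0.043 ]
red [236.  44.] 590 [0.4649 0.0188 0.043 ]
red [ 61. 209.] 8701 [ 0.5826 -0.2601  0.043 ]
red [240. 197.] 408 [ 0.6378 -0.0328  0.043 ]
red [188. 202.] 364 [ 0.623  -0.0989  0.043 ]
green [495.  84.] 1347 [0.5979 0.2954 0.043 ]
green [451.  69.] 62 [0.5661 0.2486 0.043 ]
green [411. 102.] 145 [0.5879 0.1982 0.043 ]
green [459. 135.] 638 [0.6439 0.2464 0.043 ]
green [376. 123.] 197 [0.6001 0.1528 0.043 ]
green [480. 121.] 84 [0.6352 0.2725 0.043 ]
green [431. 139.] 69 [0.6392 0.2131 0.043 ]
green [219. 138.] 476 [ 0.5585 -0.0344  0.043 ]
green [421. 138.] 62 [0.6336 0.2019 0.043 ]
green [169. 159.] 375 [ 0.5647 -0.102   0.043 ]
green [332. 164.] 410 [0.6318 0.0903 0.043 ]
green [280. 178.] 427 [0.6292 0.0227 0.043 ]
red ctr [0.4691 0.0522 0.043 ] L 0.0674 yaw 82.9
red ctr [ 0.6304 -0.0659  0.043 ] L 0.0677 yaw 77.4
green ctr [0.582 0.272 0.043] L 0.0565 yaw 55.8
green ctr [0.577  0.2234 0.043 ] L 0.0549 yaw 113.4
green ctr [0.6209 0.2709 0.043 ] L 0.0672 yaw 133.2
green ctr [0.605  0.2475 0.043 ] L 0.0778 yaw 178.4
green ctr [0.6159 0.2223 0.
[... 899 characters left out ...]
3 0.2059 0.067 ]
hi [191. 151.] 564 [ 0.5617 -0.0657  0.0718]
hi [310. 175.] 582 [0.6295 0.0565 0.0717]
hi [212. 205.] 550 [ 0.6297 -0.064   0.0716]
hi [400. 202.] 135 [0.6919 0.1479 0.0735]
hi [412. 263.] 569 [0.7765 0.1473 0.0721]
hi [297. 278.] 424 [0.7517 0.0063 0.0727]
hi [301. 327.] 158 [ 0.8202 -0.0077  0.0808]
tray z pct [0.0087 0.0097 0.0104 0.0132 0.0203]
tray rect ((585.702392578125, -278.15167236328125), (173.74124145507812, 110.00936889648438), 83.01139831542969) [   0  161  131   96 9294]
table z pct [0.0563 0.0572 0.0579 0.0592 0.0678]
table rect ((610.307861328125, 226.03111267089844), (112.9527359008789, 170.22805786132812), 5.886809349060059) [  362    32   150   152 14036]
```

```bash
cat > walls.py <<'E'
from h import *
def walls(z,zf,box,nm,save):
    p={k:z[k] for k in("mtx","R","t")}; im,d=z["im"],z["d"]; W=cloud(d,p)
    m=(W[...,2]>zf+.007)&(W[...,2]<zf+.0135)&(W[...,0]>box[0])&(W[...,0]<box[1])&(W[...,1]>box[2])&(W[...,1]<box[3])
    k,l,st,ce=cv2.connectedComponentsWithStats(m.astype(np.uint8),connectivity=8); i=1+np.argmax(st[1:,4])
    P=W[l==i]; print(nm,"n",len(P),"bbox",st[i],"z",np.median(P[:,2]).round(4))
    R=cv2.minAreaRect((P[:,:2]*1000).astype(np.float32)); print(R)
    v=im.copy(); v[l==i]=(255,0,255); cv2.imwrite(f"pics/{save}.png",v[:,:,::-1])
    # rectified top view at wall-top height, 0.5mm/px
    return P
E
python3 - <<'E'
from walls import *
z=np.load("w1.npz")
walls(z,.0575,(.5,.72,.1,.36),"table","w1t"); walls(z,.01,(.5,.7,-.4,-.15),"tray","w1r")
E
```

```text
table n 2515 bbox [ 365   31  147  154 2515] z 0.0674
((609.7356567382812, 224.35061645507812), (110.5135726928711, 163.3522186279297), 6.344573497772217)
tray n 1830 bbox [   0  162  128   96 1830] z 0.0198
((586.2079467773438, -282.83880615234375), (168.65164184570312, 110.30990600585938), 83.0057144165039)
```

View pics/w1t.png

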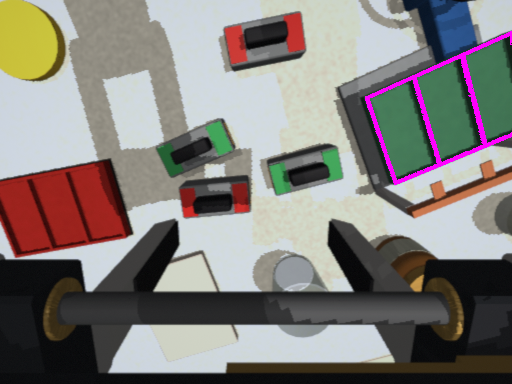

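```bash
cat > plan.py <<'E'
import numpy as np, sys
from bench import robot
def plan(x,y,z,yawdeg,cur=None):
    o=robot.get_obs(); c=np.array(o["tool_pos"]); yw=o["ee_rot"][2]
    if cur is not None: c=np.array(cur[:3]); yw=np.radians(cur[3])
    D=np.array([x,y,z])-c
    xt=np.array([np.cos(yw),np.sin(yw),0]); yt=np.array([np.sin(yw),-np.cos(yw),0])
    rz=-((yawdeg-np.degrees(yw)+180)%360-180)/90
    print("cur",c.round(4),np.degrees(yw).round(2),"ori",np.round(o["ee_rot"][:2],4),"-> dx %.3f dy %.3f dz %.3f rz %.3f"%(D@xt*10,D@yt*10,-D[2]*10,rz))
if __name__=="__main__":
    a=[float(v) for v in sys.argv[1:]]; plan(*a[:4],cur=a[4:8] if len(a)>4 else None)
E
python3 plan.py 0.630 -0.066 0.32 77.4
```

```text
cur [ 0.6139 -0.007   0.4406] 162.48 ori [ 3.1412e+00 -6.0000e-04] -> dx -0.331 dy -0.514 dz 1.206 rz 0.945
```

Call:
{"op": "move_arm", "data": {
  "increments": [
    [[0.5,-0.08,-0.13,0.1,0,0,0.075],[0.5,-0.16,-0.26,0.2,0,0,0.15],[0.5,-0.24,-0.38,0.3,0,0,0.225],[0.5,-0.33,-0.51,0.4,0,0,0.3],[0.5,-0.33,-0.51,0.5,0,0,0.375],[0.5,-0.33,-0.51,0.6,0,0,0.45],[0.5,-0.33,-0.51,0.7,0,0,0.525],[0.5,-0.33,-0.51,0.8,0,0,0.6]]
  ]
}}

```text
time: 2.63
tool_pos: [0.6297, -0.0647, 0.3609]
ee_rot: [3.141, -0.0, 1.889]
wrist_force: [-0.7, -0.4, 0.3]
width: 0.0479
```

Call:
{"op": "move_arm", "data": {
  "increments": [
    [[0.5,0,0,0.1,0,0,0.075],[0.5,0,0,0.2,0,0,0.15],[0.5,0,0,0.3,0,0,0.225],[0.5,0,0,0.4,0,0,0.3],[0.5,0,0,0.4,0,0,0.345],[0.5,0,0,0.4,0,0,0.345],[0.5,0,0,0.4,0,0,0.345]]
  ]
}}

```text
time: 3.22
tool_pos: [0.63, -0.0651, 0.3213]
ee_rot: [3.141, -0.0, 1.354]
wrist_force: [1.1, 0.4, 1.4]
width: 0.0469
```

```bash
python3 plan.py 0.630 -0.066 0.2455 77.4; python3 - <<'E'
from h import *
im,d,p=snap("wrist","w2")
print(robot.get_obs()["wrist_force"],robot.get_obs()["width"])
E
```

```text
cur [ 0.63   -0.0651  0.3213] 77.6 ori [ 3.1408e+00 -3.0000e-04] -> dx -0.009 dy 0.002 dz 0.758 rz 0.002
[-0.23497829  0.51661891 -0.2088679 ] 0.04693942023652112
```

View pics/w2.png

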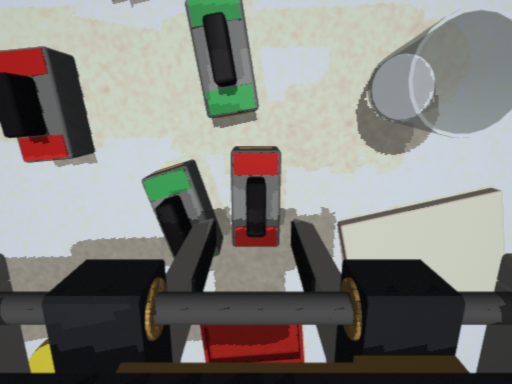

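Call:
{"op": "move_arm", "data": {
  "increments": [
    [[0.5,0,0,0.25,0,0,0],[0.5,0,0,0.5,0,0,0],[0.5,0,0,0.65,0,0,0],[0.5,0,0,0.75,0,0,0],[0.5,0,0,0.75,0,0,0],[0,0,0,0.75,0,0,0],[0,0,0,0.75,0,0,0],[0,0,0,0.75,0,0,0]]
  ]
}}

```text
time: 3.93
tool_pos: [0.631, -0.0665, 0.2478]
ee_rot: [3.138, -0.0, 1.351]
wrist_force: [-0.2, -0.6, 0.5]
width: 0.0302
```

Call:
{"op": "move_arm", "data": {
  "increments": [
    [[0,0,0,0,0,0,0],[0,0,0,0,0,0,0],[0,0,0,0,0,0,0],[0,0,0,0,0,0,0]]
  ]
}}

```text
time: 4.27
tool_pos: [0.6308, -0.0666, 0.2468]
ee_rot: [3.139, -0.0, 1.35]
wrist_force: [1.3, -0.0, 2.0]
width: 0.0157
```

Call:
{"op": "move_arm", "data": {
  "increments": [
    [[0,0,0,-0.2,0,0,0],[0,0,0,-0.5,0,0,0],[0,0,0,-0.8,0,0,0],[0,0,0,-1,0,0,0]]
  ]
}}

```text
time: 4.6
tool_pos: [0.6302, -0.0665, 0.347]
ee_rot: [-3.141, -0.0, 1.35]
wrist_force: [1.0, -1.2, -4.0]
width: 0.0157
```

Call:
{"op": "move_arm", "data": {
  "increments": [
    [[0,-0.12,0.04,-0.06,0,0,-0.075],[0,-0.25,0.08,-0.12,0,0,-0.15],[0,-0.38,0.12,-0.18,0,0,-0.225],[0,-0.5,0.15,-0.25,0,0,-0.3],[0,-0.62,0.19,-0.31,0,0,-0.375],[0,-0.75,0.22,-0.38,0,0,-0.45],[0,-0.88,0.26,-0.44,0,0,-0.525],[0,-1,0.3,-0.5,0,0,-0.6]]
  ]
}}

```text
time: 5.27
tool_pos: [0.6376, -0.1713, 0.3938]
ee_rot: [-3.14, -0.004, 2.299]
wrist_force: [-0.3, -0.1, -3.1]
width: 0.0156
```

Call:
{"op": "move_arm", "data": {
  "increments": [
    [[0,-0.15,-0.13,0,0,0,-0.075],[0,-0.3,-0.26,0,0,0,-0.15],[0,-0.45,-0.39,0,0,0,-0.225],[0,-0.6,-0.52,0,0,0,-0.3],[0,-0.75,-0.65,0,0,0,-0.375],[0,-0.88,-0.75,0,0,0,-0.462],[0,-0.88,-0.75,0,0,0,-0.462],[0,-0.88,-0.75,0,0,0,-0.462]]
  ]
}}

```text
time: 5.93
tool_pos: [0.6394, -0.2872, 0.3931]
ee_rot: [3.139, -0.004, 3.016]
wrist_force: [-0.9, -1.0, -3.7]
width: 0.0158
```

```bash
python3 - <<'E'
from walls import *
im,d,p=snap("wrist","w3"); np.savez("w3.npz",im=im,d=d,**{k:np.array(p[k]) for k in p})
o=robot.get_obs();print(o["tool_pos"],o["ee_rot"],o["wrist_force"],o["width"])
z=np.load("w3.npz")
walls(z,.01,(.5,.7,-.42,-.15),"tray","w3r")
E
```

```text
[ 0.63958911 -0.28622582  0.39364443] [ 3.13935298 -0.0034005   3.01660328] [ 0.34070953  0.9187211  -3.7550253 ] 0.015937342527887196
tray n 2127 bbox [ 174   83  150   98 2127] z 0.0201
((586.072998046875, -282.82275390625), (166.47113037109375, 109.59656524658203), 82.90827178955078)
```

View pics/w3r.png

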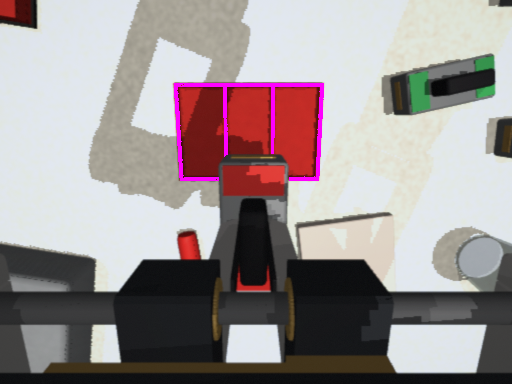

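Call:
{"op": "move_arm", "data": {
  "increments": [
    [[0,0.18,-0.19,0.3,0,0,0],[0,0.36,-0.38,0.6,0,0,0],[0,0.535,-0.573,0.94,0,0,0],[0,0.535,-0.573,0.94,0,0,0],[0,0.535,-0.573,0.94,0,0,0]]
  ]
}}

```text
time: 6.4
tool_pos: [0.5776, -0.3356, 0.2963]
ee_rot: [3.136, -0.009, 3.016]
wrist_force: [-0.5, -0.1, -3.9]
width: 0.0159
```

Call:
{"op": "move_arm", "data": {
  "increments": [
    [[0,0,0,0.1,0,0,0],[0,0,0,0.2,0,0,0],[0,0,0,0.3,0,0,0],[0,0,0,0.36,0,0,0],[0,0,0,0.36,0,0,0],[0,0,0,0.36,0,0,0]]
  ]
}}

```text
time: 6.9
tool_pos: [0.5799, -0.3362, 0.2652]
ee_rot: [3.141, -0.001, 3.019]
wrist_force: [0.3, 0.3, -3.2]
width: 0.0154
```

```bash
python3 plan.py 0.5794 -0.3364 0.258 172.9; python3 - <<'E'
from h import *
im,d,p=snap("wrist","w4")
E
```

```text
cur [ 0.5799 -0.3362  0.2652] 172.99 ori [ 3.141e+00 -7.000e-04] -> dx 0.004 dy -0.003 dz 0.072 rz 0.001
```

View pics/w4.png

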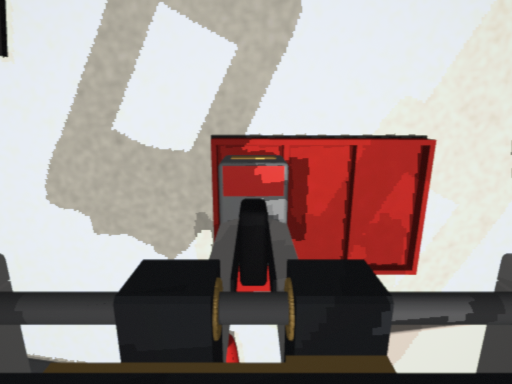

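Call:
{"op": "move_arm", "data": {
  "increments": [
    [[0,0,0,0.04,0,0,0],[0,0,0,0.075,0,0,0],[0,0,0,0.075,0,0,0],[0.1,0,0,0.075,0,0,0],[0.3,0,0,0.075,0,0,0],[0.5,0,0,0.075,0,0,0],[0.5,0,0,0.075,0,0,0],[0.5,0,0,0.075,0,0,0]]
  ]
}}

```text
time: 7.62
tool_pos: [0.5798, -0.3367, 0.2595]
ee_rot: [-3.141, 0.002, 3.019]
wrist_force: [0.1, 0.5, 0.1]
width: 0.0391
```

Call:
{"op": "move_arm", "data": {
  "increments": [
    [[0.5,0,0,-0.15,0,0,0],[0.5,0,0,-0.4,0,0,0],[0.5,0,0,-0.8,0,0,0],[0.5,0,0,-1,0,0,0],[0.5,0,0,-1,0,0,0],[0.5,0,0,-1,0,0,0]]
  ]
}}

```text
time: 8.12
tool_pos: [0.5797, -0.3366, 0.3608]
ee_rot: [-3.139, 0.005, 3.019]
wrist_force: [-0.3, -0.3, -0.7]
width: 0.0471
```

```bash
python3 plan.py 0.469 0.052 0.35 82.9; python3 - <<'E'
from meas import *
im,d,p=snap("wrist","w5"); W=cloud(d,p)
im2,d2,p2=snap("side","d5")
for c,ce,a,P in tags(im,p,.053): print(c,ce.round(),a,P.round(4))
E
```

```text
cur [ 0.5797 -0.3366  0.3608] 172.95 ori [-3.1393  0.0046] -> dx 1.575 dy 3.721 dz 0.108 rz 1.001
red [37. 31.] 4408 [ 0.4167 -0.5034  0.053 ]
red [318. 175.] 10770 [ 0.5727 -0.2716  0.053 ]
red [254. 156.] 750 [ 0.5467 -0.3307  0.053 ]
red [254. 224.] 546 [ 0.6146 -0.339   0.053 ]
red [231. 285.] 231 [ 0.681  -0.3712  0.053 ]
red [239. 339.] 520 [ 0.7487 -0.372   0.053 ]
green [490. 144.] 779 [ 0.5621 -0.1089  0.053 ]
```

View pics/w5.png

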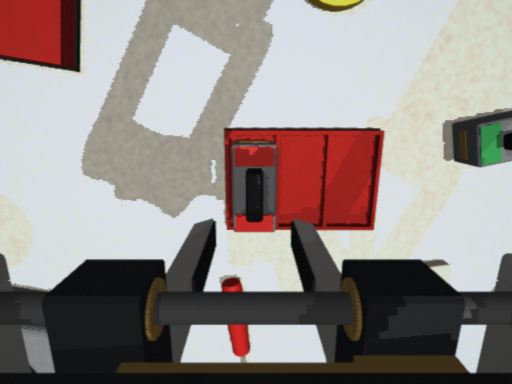

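View pics/d5.png

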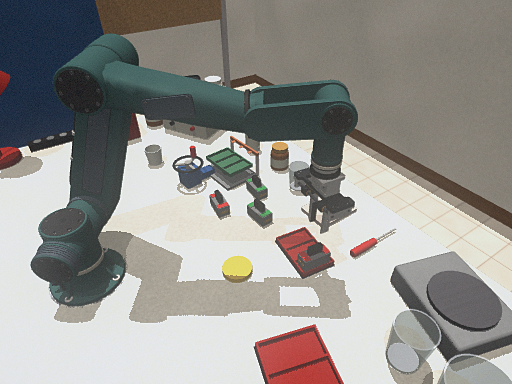

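Call:
{"op": "move_arm", "data": {
  "increments": [
    [[0.5,0.18,0.33,0,0,0,0],[0.5,0.36,0.66,0,0,0,0],[0.5,0.53,1,0,0,0,0]]
  ]
}}

```text
time: 8.47
tool_pos: [0.5382, -0.2301, 0.3543]
ee_rot: [3.139, -0.006, 3.017]
wrist_force: [0.5, 0.5, -0.7]
width: 0.0471
```

Call:
{"op": "move_arm", "data": {
  "increments": [
    [[0.5,0.18,0.33,0,0,0,0],[0.5,0.36,0.66,0,0,0,0],[0.5,0.53,1,0,0,0,0]]
  ]
}}

```text
time: 8.72
tool_pos: [0.4975, -0.1235, 0.3553]
ee_rot: [3.14, -0.005, 3.018]
wrist_force: [-0.2, 0.3, 0.3]
width: 0.0471
```

Call:
{"op": "move_arm", "data": {
  "increments": [
    [[0.5,0.18,0.33,0,0,0,0],[0.5,0.36,0.66,0,0,0,0],[0.5,0.515,1,0,0,0,0]]
  ]
}}

```text
time: 8.97
tool_pos: [0.4584, -0.018, 0.3556]
ee_rot: [3.141, -0.005, 3.018]
wrist_force: [-0.1, 1.0, -0.9]
width: 0.0473
```

Call:
{"op": "move_arm", "data": {
  "increments": [
    [[0.5,0,0.2,0.05,0,0,0.07],[0.5,0,0.4,0.1,0,0,0.14],[0.5,0,0.6,0.1,0,0,0.21],[0.5,0,0.72,0.1,0,0,0.28],[0.5,0,0.72,0.1,0,0,0.35],[0.5,0,0.72,0.1,0,0,0.42],[0.5,0,0.72,0.1,0,0,0.48],[0.5,0,0.72,0.1,0,0,0.54]]
  ]
}}

```text
time: 9.63
tool_pos: [0.4683, 0.0522, 0.3455]
ee_rot: [-3.138, -0.003, 2.166]
wrist_force: [0.9, -0.5, 0.2]
width: 0.0473
```

Call:
{"op": "move_arm", "data": {
  "increments": [
    [[0.5,0,0,0,0,0,0.07],[0.5,0,0,0,0,0,0.14],[0.5,0,0,0,0,0,0.21],[0.5,0,0,0,0,0,0.28],[0.5,0,0,0,0,0,0.35],[0.5,0,0,0,0,0,0.42],[0.5,0,0,0,0,0,0.46],[0.5,0,0,0,0,0,0.46]]
  ]
}}

```text
time: 10.3
tool_pos: [0.4684, 0.052, 0.3457]
ee_rot: [-3.137, 0.0, 1.447]
wrist_force: [-0.2, 0.3, -0.0]
width: 0.0468
```

```bash
cat > look.py <<'E'
import sys
from meas import *
nm=sys.argv[1]
im,d,p=snap("wrist",nm); np.savez(nm+".npz",im=im,d=d,**{k:np.array(p[k]) for k in p})
sm=[t for t in tags(im,p) if t[2]<2500]
for i in range(len(sm)):
  for j in range(i):
    if sm[i][0]==sm[j][0]:
      D=sm[i][3]-sm[j][3]; L=np.hypot(D[0],D[1])
      if .06<L<.075: print(sm[i][0],"ctr",((sm[i][3]+sm[j][3])/2).round(4),"L",L.round(4),"yaw",np.degrees(np.arctan2(D[1],D[0])).round(1)%180)
E
python3 look.py w6;python3 plan.py 0.469 0.052 0.246 82.9
```

```text
red ctr [0.4696 0.0516 0.043 ] L 0.0679 yaw 83.3
green ctr [0.63  0.056 0.043] L 0.0681 yaw 85.5
cur [0.4684 0.052  0.3459] 83.03 ori [-3.1374e+00  4.0000e-04] -> dx 0.001 dy 0.006 dz 0.999 rz 0.001
```

View pics/w6.png

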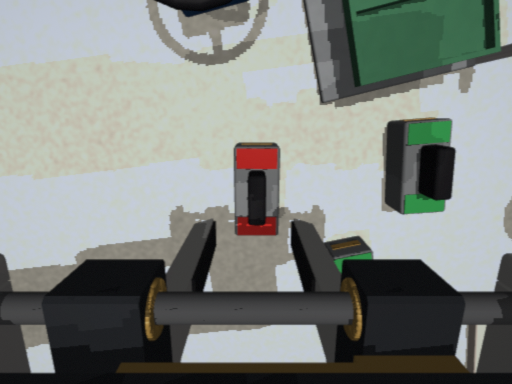

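Call:
{"op": "move_arm", "data": {
  "increments": [
    [[0.5,0,0.01,0.3,0,0,0],[0.5,0,0.01,0.6,0,0,0],[0.5,0,0.01,0.85,0,0,0],[0.5,0,0.01,0.98,0,0,0],[0.5,0,0.01,0.99,0,0,0],[0,0,0.01,0.99,0,0,0],[0,0,0.01,0.99,0,0,0],[0,0,0.01,0.99,0,0,0]]
  ]
}}

```text
time: 11.02
tool_pos: [0.4705, 0.0519, 0.2506]
ee_rot: [3.139, -0.0, 1.448]
wrist_force: [0.3, 0.6, 0.6]
width: 0.0306
```

Call:
{"op": "move_arm", "data": {
  "increments": [
    [[0,0,0,0,0,0,0],[0,0,0,0,0,0,0],[0,0,0,0,0,0,0],[0,0,0,0,0,0,0]]
  ]
}}

```text
time: 11.35
tool_pos: [0.4701, 0.0519, 0.2502]
ee_rot: [3.14, -0.0, 1.448]
wrist_force: [-0.8, 0.7, 3.7]
width: 0.0157
```

Call:
{"op": "move_arm", "data": {
  "increments": [
    [[0,0,0,-0.2,0,0,0],[0,0,0,-0.5,0,0,0],[0,0,0,-0.8,0,0,0],[0,0,0,-1,0,0,0]]
  ]
}}

```text
time: 11.68
tool_pos: [0.4699, 0.0519, 0.3511]
ee_rot: [3.14, -0.0, 1.448]
wrist_force: [0.4, -0.2, -2.6]
width: 0.0155
```

Call:
{"op": "move_arm", "data": {
  "increments": [
    [[0,-0.12,0.06,0,0,0,-0.07],[0,-0.25,0.12,0,0,0,-0.14],[0,-0.38,0.18,0,0,0,-0.21],[0,-0.5,0.25,0,0,0,-0.28],[0,-0.62,0.31,0,0,0,-0.35],[0,-0.75,0.38,0,0,0,-0.42],[0,-0.88,0.44,0,0,0,-0.48],[0,-1,0.5,0,0,0,-0.54]]
  ]
}}

```text
time: 12.35
tool_pos: [0.5071, -0.0542, 0.3479]
ee_rot: [-3.14, -0.002, 2.301]
wrist_force: [-0.2, -0.2, -3.1]
width: 0.0159
```

Call:
{"op": "move_arm", "data": {
  "increments": [
    [[0,-0.12,-0.05,0,0,0,-0.06],[0,-0.25,-0.1,0,0,0,-0.12],[0,-0.38,-0.16,0,0,0,-0.18],[0,-0.5,-0.21,0,0,0,-0.24],[0,-0.62,-0.26,0,0,0,-0.3],[0,-0.75,-0.32,0,0,0,-0.36],[0,-0.88,-0.37,0,0,0,-0.42],[0,-1,-0.42,0,0,0,-0.46]]
  ]
}}

```text
time: 13.02
tool_pos: [0.5421, -0.1569, 0.3477]
ee_rot: [3.141, -0.002, 3.023]
wrist_force: [-0.4, -0.1, -2.4]
width: 0.0158
```

Call:
{"op": "move_arm", "data": {
  "increments": [
    [[0,-0.15,-0.3,0,0,0,0],[0,-0.3,-0.6,0,0,0,0]]
  ]
}}

```text
time: 13.18
tool_pos: [0.5646, -0.2196, 0.348]
ee_rot: [3.141, -0.002, 3.021]
wrist_force: [2.1, 0.1, -1.8]
width: 0.0157
```

Call:
{"op": "move_arm", "data": {
  "increments": [
    [[0,-0.15,-0.3,0,0,0,0],[0,-0.3,-0.6,0,0,0,0],[0,-0.3,-0.6,0,0,0,0],[0,-0.3,-0.6,0,0,0,0],[0,-0.3,-0.6,0,0,0,0]]
  ]
}}

```text
time: 13.6
tool_pos: [0.5868, -0.2825, 0.3476]
ee_rot: [3.14, -0.003, 3.018]
wrist_force: [-0.2, -0.1, -3.0]
width: 0.0158
```

```bash
python3 plan.py 0.5861 -0.2828 0.265 172.9; python3 - <<'E'
from h import *
im,d,p=snap("wrist","w7")
E
```

```text
cur [ 0.5868 -0.2825  0.3476] 172.94 ori [ 3.1396e+00 -2.8000e-03] -> dx 0.006 dy -0.004 dz 0.826 rz 0.000
```

View pics/w7.png

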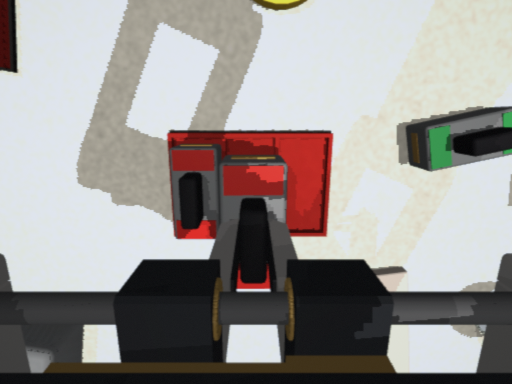

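Call:
{"op": "move_arm", "data": {
  "increments": [
    [[0,0.005,0,0.2,0,0,0],[0,0.005,0,0.4,0,0,0],[0,0.005,0,0.6,0,0,0],[0,0.005,0,0.72,0,0,0],[0,0.005,0,0.78,0,0,0],[0,0.005,0,0.8,0,0,0],[0,0.005,0,0.8,0,0,0],[0,0.005,0,0.8,0,0,0]]
  ]
}}

```text
time: 14.32
tool_pos: [0.5868, -0.2823, 0.2702]
ee_rot: [-3.141, 0.002, 3.019]
wrist_force: [0.3, -0.6, -2.7]
width: 0.0153
```

```bash
python3 plan.py 0.5861 -0.2828 0.261 172.9; python3 - <<'E'
from h import *
im,d,p=snap("wrist","w8"); print(robot.get_obs()["wrist_force"])
E
```

```text
cur [ 0.5868 -0.2823  0.2702] 172.98 ori [-3.1407e+00  2.4000e-03] -> dx 0.006 dy -0.005 dz 0.092 rz 0.001
[-0.70807014  0.33708025 -2.5712609 ]
```

View pics/w8.png

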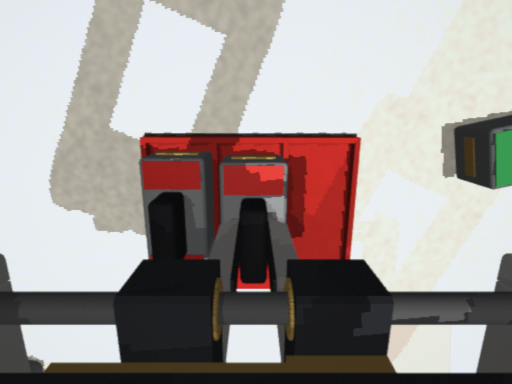

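Call:
{"op": "move_arm", "data": {
  "increments": [
    [[0,0.005,0,0.04,0,0,0],[0,0.005,0,0.08,0,0,0],[0,0.005,0,0.09,0,0,0],[0,0.005,0,0.09,0,0,0],[0.15,0.005,0,0.09,0,0,0],[0.3,0.005,0,0.09,0,0,0],[0.4,0.005,0,0.09,0,0,0],[0.4,0.005,0,0.09,0,0,0]]
  ]
}}

```text
time: 15.03
tool_pos: [0.586, -0.2826, 0.2605]
ee_rot: [-3.141, 0.001, 3.019]
wrist_force: [0.6, 1.2, -0.2]
width: 0.0321
```

Call:
{"op": "move_arm", "data": {
  "increments": [
    [[0.4,0,0,-0.15,0,0,0],[0.4,0,0,-0.4,0,0,0],[0.4,0,0,-0.8,0,0,0],[0.4,0,0,-1,0,0,0]]
  ]
}}

```text
time: 15.37
tool_pos: [0.5861, -0.2827, 0.3647]
ee_rot: [-3.139, 0.005, 3.019]
wrist_force: [0.2, -0.7, 1.6]
width: 0.0377
```

Call:
{"op": "move_arm", "data": {
  "increments": [
    [[0.5,0.08,0.33,0,0,0,0],[0.5,0.16,0.66,0,0,0,0],[0.5,0.25,1,0,0,0,0]]
  ]
}}

```text
time: 15.62
tool_pos: [0.5732, -0.1798, 0.3611]
ee_rot: [-3.141, 0.002, 3.017]
wrist_force: [0.1, 0.5, 0.3]
width: 0.0467
```

Call:
{"op": "move_arm", "data": {
  "increments": [
    [[0.5,0.05,0.2,0,0,0,0.07],[0.5,0.1,0.4,0,0,0,0.14],[0.5,0.15,0.6,0,0,0,0.21],[0.5,0.2,0.8,0,0,0,0.28],[0.5,0.26,1,0,0,0,0.35],[0.5,0.26,1,0,0,0,0.42],[0.5,0.26,1,0,0,0,0.48],[0.5,0.26,1,0,0,0,0.54]]
  ]
}}

```text
time: 16.28
tool_pos: [0.5597, -0.0772, 0.3606]
ee_rot: [3.141, 0.001, 2.167]
wrist_force: [0.5, -0.7, 0.3]
width: 0.047
```

Call:
{"op": "move_arm", "data": {
  "increments": [
    [[0.5,0,0,0,0,0,0.07],[0.5,0,0,0,0,0,0.14],[0.5,0,0,0,0,0,0.21],[0.5,0,0,0,0,0,0.28],[0.5,0,0,0,0,0,0.323],[0.5,0,0,0,0,0,0.323],[0.5,0,0,0,0,0,0.323],[0.5,0,0,0,0,0,0.323]]
  ]
}}

```text
time: 16.95
tool_pos: [0.5598, -0.0778, 0.3603]
ee_rot: [3.141, 0.0, 1.664]
wrist_force: [0.7, 1.1, 0.1]
width: 0.0473
```

```bash
python3 look.py w9;python3 plan.py 0.5616 -0.068 0.249 95.3
```

```text
red ctr [ 0.5881 -0.2145  0.043 ] L 0.0682 yaw 128.7
red ctr [ 0.5944 -0.2104  0.043 ] L 0.0713 yaw 140.7
red ctr [ 0.5822 -0.2595  0.043 ] L 0.0657 yaw 34.099999999999994
red ctr [ 0.5896 -0.2783  0.043 ] L 0.069 yaw 179.3
green ctr [0.6303 0.0569 0.043 ] L 0.0682 yaw 88.2
green ctr [ 0.5618 -0.0683  0.043 ] L 0.0678 yaw 95.4
cur [ 0.5598 -0.0778  0.3603] 95.35 ori [3.1414e+00 1.0000e-04] -> dx 0.096 dy 0.027 dz 1.113 rz 0.001
```

View pics/w9.png

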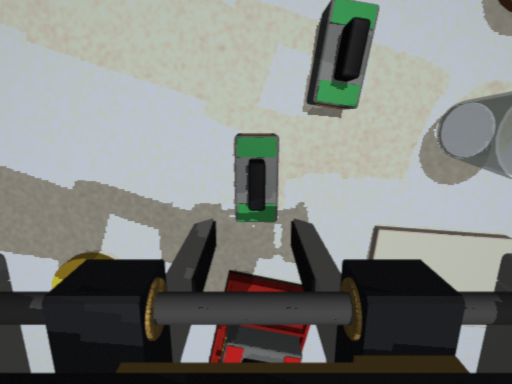

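Call:
{"op": "move_arm", "data": {
  "increments": [
    [[0.5,0.05,0.03,0.2,0,0,0],[0.5,0.1,0.03,0.5,0,0,0],[0.5,0.1,0.03,0.8,0,0,0],[0.5,0.1,0.03,1,0,0,0]]
  ]
}}

```text
time: 17.33
tool_pos: [0.5612, -0.0671, 0.2574]
ee_rot: [-3.139, -0.001, 1.664]
wrist_force: [-0.5, 0.6, -0.9]
width: 0.0469
```

Call:
{"op": "move_arm", "data": {
  "increments": [
    [[0.5,0,0,0.08,0,0,0],[0.5,0,0,0.11,0,0,0],[0,0,0,0.11,0,0,0],[0,0,0,0.11,0,0,0],[0,0,0,0.11,0,0,0],[0,0,0,0.11,0,0,0],[0,0,0,0.11,0,0,0],[0,0,0,0.11,0,0,0]]
  ]
}}

```text
time: 18.0
tool_pos: [0.5622, -0.0676, 0.2504]
ee_rot: [3.14, 0.001, 1.663]
wrist_force: [-0.8, -0.1, 2.6]
width: 0.0158
```

Call:
{"op": "move_arm", "data": {
  "increments": [
    [[0,0,0,-0.2,0,0,0],[0,0,0,-0.5,0,0,0],[0,0,0,-0.8,0,0,0],[0,0,0,-1,0,0,0]]
  ]
}}

```text
time: 18.33
tool_pos: [0.562, -0.0676, 0.3514]
ee_rot: [3.14, 0.0, 1.663]
wrist_force: [1.3, -0.2, -2.5]
width: 0.0159
```

Call:
{"op": "move_arm", "data": {
  "increments": [
    [[0,0.12,0.06,-0.09,0,0,-0.07],[0,0.25,0.11,-0.18,0,0,-0.14],[0,0.38,0.17,-0.27,0,0,-0.21],[0,0.5,0.22,-0.36,0,0,-0.28],[0,0.62,0.28,-0.45,0,0,-0.35],[0,0.75,0.33,-0.54,0,0,-0.42],[0,0.88,0.39,-0.62,0,0,-0.48],[0,1,0.44,-0.7,0,0,-0.54]]
  ]
}}

```text
time: 19.0
tool_pos: [0.5967, 0.0368, 0.4185]
ee_rot: [-3.141, -0.002, 2.516]
wrist_force: [-0.2, -0.4, -3.3]
width: 0.0156
```

Call:
{"op": "move_arm", "data": {
  "increments": [
    [[0,0.04,0.12,0,0,0,-0.06],[0,0.08,0.25,0,0,0,-0.12],[0,0.12,0.38,0,0,0,-0.18],[0,0.15,0.5,0,0,0,-0.24],[0,0.19,0.62,0,0,0,-0.3],[0,0.22,0.75,0,0,0,-0.36],[0,0.26,0.88,0,0,0,-0.42],[0,0.3,1,0,0,0,-0.47]]
  ]
}}

```text
time: 19.67
tool_pos: [0.6315, 0.1352, 0.4178]
ee_rot: [3.141, -0.002, -3.029]
wrist_force: [-0.5, -0.2, -2.9]
width: 0.0158
```

Call:
{"op": "move_arm", "data": {
  "increments": [
    [[0,-0.15,0.31,0,0,0,0],[0,-0.3,0.62,0,0,0,0],[0,-0.445,0.93,0,0,0,0],[0,-0.445,0.93,0,0,0,0],[0,-0.445,0.93,0,0,0,0],[0,-0.445,0.93,0,0,0,0]]
  ]
}}

```text
time: 20.17
tool_pos: [0.6655, 0.2318, 0.4177]
ee_rot: [-3.141, -0.002, -3.033]
wrist_force: [0.4, 0.5, -3.2]
width: 0.0158
```

```bash
python3 - <<'E'
from walls import *
im,d,p=snap("wrist","w10"); np.savez("w10.npz",im=im,d=d,**{k:np.array(p[k]) for k in p})
o=robot.get_obs();print(o["tool_pos"],o["ee_rot"],o["wrist_force"],o["width"])
z=np.load("w10.npz")
P=walls(z,.0575,(.5,.72,.1,.36),"table","w10r")
W=cloud(d,p)
E
```

```text
[0.66545608 0.23113747 0.41846609] [-3.14085410e+00 -1.49740183e-03 -3.03434255e+00] [-0.38812836 -0.89379584 -2.05910008] 0.016022294461711523
table n 2417 bbox [ 172   77  161  105 2417] z 0.0673
((609.604736328125, 226.19918823242188), (109.59159851074219, 166.54092407226562), 6.36525297164917)
```

View pics/w10r.png

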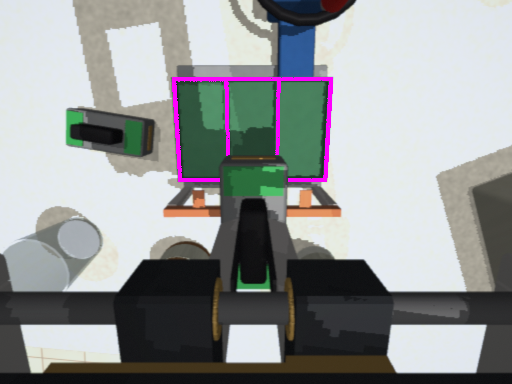

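Call:
{"op": "move_arm", "data": {
  "increments": [
    [[0,0.19,0.18,0.1,0,0,0],[0,0.38,0.37,0.2,0,0,0],[0,0.563,0.55,0.4,0,0,-0.003],[0,0.563,0.55,0.6,0,0,-0.003],[0,0.563,0.55,0.8,0,0,-0.003],[0,0.563,0.55,0.88,0,0,-0.003],[0,0.563,0.55,0.88,0,0,-0.003],[0,0.563,0.55,0.88,0,0,-0.003]]
  ]
}}

```text
time: 20.88
tool_pos: [0.6038, 0.2794, 0.3315]
ee_rot: [-3.142, -0.0, -3.03]
wrist_force: [-0.4, -0.2, -2.9]
width: 0.0157
```

```bash
python3 plan.py 0.6036 0.2799 0.309 186.37; python3 - <<'E'
from h import *
im,d,p=snap("wrist","w11"); print(robot.get_obs()["wrist_force"])
E
```

```text
cur [0.6038 0.2794 0.3315] -173.63 ori [-3.1415e+00 -1.0000e-04] -> dx 0.002 dy 0.005 dz 0.225 rz -0.000
[ 0.48136863  0.46062308 -2.91317192]
```

View pics/w11.png

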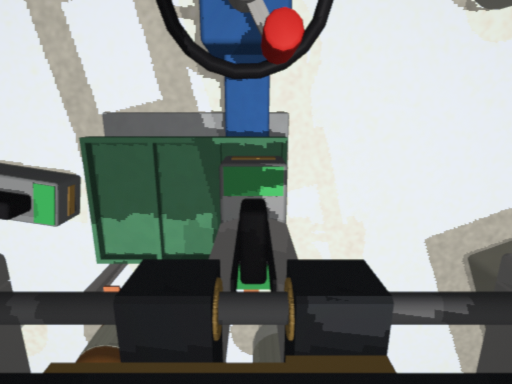

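Call:
{"op": "move_arm", "data": {
  "increments": [
    [[0,0,0,0.08,0,0,0],[0,0,0,0.16,0,0,0],[0,0,0,0.21,0,0,0],[0,0,0,0.225,0,0,0],[0,0,0,0.225,0,0,0],[0,0,0,0.225,0,0,0]]
  ]
}}

```text
time: 21.43
tool_pos: [0.6036, 0.2805, 0.3086]
ee_rot: [3.141, -0.0, -3.029]
wrist_force: [-0.3, -0.2, -3.3]
width: 0.016
```

Call:
{"op": "move_arm", "data": {
  "increments": [
    [[0.15,0,0,0,0,0,0],[0.3,0,0,0,0,0,0],[0.4,0,0,0,0,0,0],[0.4,0,0,0,0,0,0]]
  ]
}}

```text
time: 21.77
tool_pos: [0.6038, 0.2805, 0.3098]
ee_rot: [3.141, 0.002, -3.029]
wrist_force: [0.2, 0.2, 0.6]
width: 0.0323
```

Call:
{"op": "move_arm", "data": {
  "increments": [
    [[0.4,0,0,-0.15,0,0,0],[0.4,0,0,-0.4,0,0,0],[0.4,0,0,-0.7,0,0,0],[0.4,0,0,-1,0,0,0],[0.4,0,0,-1,0,0,0],[0.4,0,0,-1,0,0,0]]
  ]
}}

```text
time: 22.27
tool_pos: [0.6036, 0.2804, 0.4125]
ee_rot: [3.14, 0.007, -3.029]
wrist_force: [0.6, -0.3, -0.3]
width: 0.0378
```

```bash
python3 plan.py 0.6304 0.0568 0.37 88.2; python3 - <<'E'
from h import *
im,d,p=snap("wrist","w12"); print(robot.get_obs()["wrist_force"])
np.savez("w12.npz",im=im,d=d,**{k:np.array(p[k]) for k in p})
W=cloud(d,p)
hsv=cv2.cvtColor(im,cv2.COLOR_RGB2HSV); H,S,V=hsv[...,0],hsv[...,1],hsv[...,2]
m=((H<8)|(H>172))&(S>140)&(V>60)
k,l,st,ce=cv2.connectedComponentsWithStats(m.astype(np.uint8))
for i in range(1,k):
    if st[i,4]>60: Q=W[l==i]; print("red",ce[i].round(),st[i,4],np.nanmedian(Q,0).round(4),np.nanpercentile(Q[:,2],98).round(4))
E
```

```text
cur [0.6036 0.2804 0.4125] -173.55 ori [3.1398 0.0071] -> dx -0.015 dy -2.252 dz 0.425 rz 1.092
[ 0.64892254  0.0613642  -0.42300046]
red [271.  58.] 753 [0.4893 0.2836 0.1397] 0.1415
red [499. 213.] 320 [0.6116 0.5737 0.056 ] 0.06
```

View pics/w12.png

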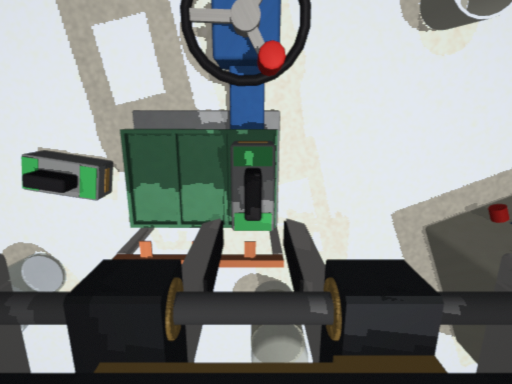

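Call:
{"op": "move_arm", "data": {
  "increments": [
    [[0.5,0,-0.33,0,0,0,0],[0.5,0,-0.66,0,0,0,0],[0.5,0,-1,0,0,0,0]]
  ]
}}

```text
time: 22.57
tool_pos: [0.6145, 0.1806, 0.4056]
ee_rot: [-3.141, -0.005, -3.027]
wrist_force: [-0.6, -1.3, 0.6]
width: 0.0469
```

Call:
{"op": "move_arm", "data": {
  "increments": [
    [[0.5,0,-0.2,0.05,0,0,0.07],[0.5,0,-0.4,0.1,0,0,0.14],[0.5,0,-0.6,0.15,0,0,0.21],[0.5,0,-0.8,0.2,0,0,0.28],[0.5,0,-1,0.2,0,0,0.35],[0.5,0,-1,0.2,0,0,0.42],[0.5,0,-1,0.2,0,0,0.48],[0.5,0,-1,0.2,0,0,0.54]]
  ]
}}

```text
time: 23.23
tool_pos: [0.6259, 0.0809, 0.3857]
ee_rot: [-3.138, -0.004, 2.4]
wrist_force: [0.6, 0.3, 0.4]
width: 0.0471
```

Call:
{"op": "move_arm", "data": {
  "increments": [
    [[0.5,-0.1,-0.08,0.1,0,0,0.075],[0.5,-0.2,-0.15,0.2,0,0,0.15],[0.5,-0.2,-0.15,0.22,0,0,0.225],[0.5,-0.2,-0.15,0.22,0,0,0.3],[0.5,-0.2,-0.15,0.22,0,0,0.375],[0.5,-0.2,-0.15,0.22,0,0,0.45],[0.5,-0.2,-0.15,0.22,0,0,0.52],[0.5,-0.2,-0.15,0.22,0,0,0.552]]
  ]
}}

```text
time: 23.9
tool_pos: [0.6305, 0.0571, 0.3637]
ee_rot: [-3.137, 0.0, 1.534]
wrist_force: [0.6, -1.1, 0.2]
width: 0.0465
```

Call:
{"op": "move_arm", "data": {
  "increments": [
    [[0.5,0,0,0,0,0,0],[0.5,0,0,0,0,0,0],[0.5,0,0,0,0,0,0]]
  ]
}}

```text
time: 24.15
tool_pos: [0.6307, 0.0571, 0.3653]
ee_rot: [-3.139, -0.0, 1.54]
wrist_force: [0.6, -0.7, 0.9]
width: 0.047
```

```bash
python3 look.py w13;python3 plan.py 0.6304 0.0568 0.250 88.2
```

```text
green ctr [0.6059 0.2106 0.043 ] L 0.0656 yaw 173.4
green ctr [0.631  0.0558 0.043 ] L 0.068 yaw 87.2
cur [0.6307 0.0571 0.3656] 88.23 ori [-3.1399 -0.    ] -> dx -0.003 dy -0.003 dz 1.156 rz 0.000
```

View pics/w13.png

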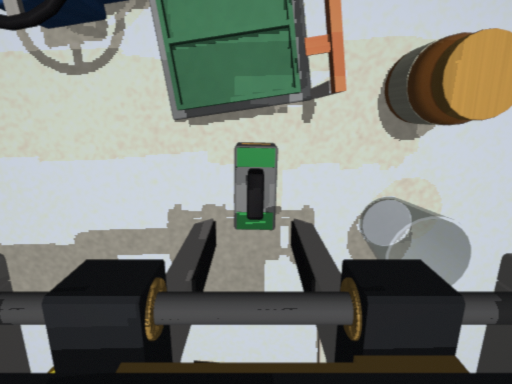

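Call:
{"op": "move_arm", "data": {
  "increments": [
    [[0.5,0,0,0.3,0,0,0],[0.5,0,0,0.6,0,0,0],[0.5,0,0,0.85,0,0,0],[0.5,0,0,1,0,0,0]]
  ]
}}

```text
time: 24.53
tool_pos: [0.6298, 0.0571, 0.2627]
ee_rot: [-3.136, 0.0, 1.54]
wrist_force: [0.1, -0.0, -0.2]
width: 0.0468
```

Call:
{"op": "move_arm", "data": {
  "increments": [
    [[0.5,0,0,0.1,0,0,0],[0.5,0,0,0.15,0,0,0],[0,0,0,0.15,0,0,0],[0,0,0,0.15,0,0,0],[0,0,0,0.15,0,0,0],[0,0,0,0.15,0,0,0],[0,0,0,0.15,0,0,0],[0,0,0,0.15,0,0,0]]
  ]
}}

```text
time: 25.2
tool_pos: [0.6312, 0.0572, 0.253]
ee_rot: [3.139, -0.0, 1.539]
wrist_force: [0.3, -0.4, 1.9]
width: 0.0159
```

Call:
{"op": "move_arm", "data": {
  "increments": [
    [[0,0,0,-0.2,0,0,0],[0,0,0,-0.5,0,0,0],[0,0,0,-0.8,0,0,0],[0,0,0,-1,0,0,0]]
  ]
}}

```text
time: 25.53
tool_pos: [0.6308, 0.0571, 0.3533]
ee_rot: [3.141, -0.0, 1.539]
wrist_force: [1.4, 0.7, -4.4]
width: 0.0161
```

Call:
{"op": "move_arm", "data": {
  "increments": [
    [[0,0.05,-0.02,-0.15,0,0,-0.07],[0,0.1,-0.05,-0.3,0,0,-0.14],[0,0.2,-0.08,-0.5,0,0,-0.21],[0,0.4,-0.12,-0.5,0,0,-0.28],[0,0.6,-0.15,-0.5,0,0,-0.35],[0,0.8,-0.17,-0.5,0,0,-0.42],[0,1,-0.19,-0.5,0,0,-0.48],[0,1,-0.19,-0.5,0,0,-0.54]]
  ]
}}

```text
time: 26.2
tool_pos: [0.6142, 0.1613, 0.3997]
ee_rot: [-3.141, -0.005, 2.396]
wrist_force: [-0.1, 0.1, -5.1]
width: 0.016
```

Call:
{"op": "move_arm", "data": {
  "increments": [
    [[0,0.02,0.02,0,0,0,-0.075],[0,0.04,0.05,0,0,0,-0.15],[0,0.08,0.09,0,0,0,-0.225],[0,0.1,0.11,0,0,0,-0.3],[0,0.1,0.11,0,0,0,-0.375],[0,0.1,0.11,0,0,0,-0.45],[0,0.1,0.11,0,0,0,-0.52],[0,0.1,0.11,0,0,0,-0.551]]
  ]
}}

```text
time: 26.87
tool_pos: [0.6151, 0.1726, 0.3997]
ee_rot: [-3.141, -0.004, -3.026]
wrist_force: [-0.6, 0.5, -4.2]
width: 0.0159
```

Call:
{"op": "move_arm", "data": {
  "increments": [
    [[0,0,0,0.1,0,0,0],[0,0,0,0.2,0,0,0],[0,0,0,0.2,0,0,0],[0,0,0,0.2,0,0,0]]
  ]
}}

```text
time: 27.2
tool_pos: [0.615, 0.1725, 0.3789]
ee_rot: [-3.141, -0.005, -3.031]
wrist_force: [0.3, -0.2, -5.1]
width: 0.0159
```

```bash
python3 plan.py 0.6156 0.1725 0.331 186.4; python3 - <<'E'
from h import *
im,d,p=snap("wrist","w14"); print(robot.get_obs()["wrist_force"])
E
```

```text
cur [0.615  0.1725 0.3789] -173.68 ori [-3.1413 -0.005 ] -> dx -0.006 dy -0.001 dz 0.479 rz -0.001
[-0.37200972  0.18190472 -4.62079649]
```

View pics/w14.png

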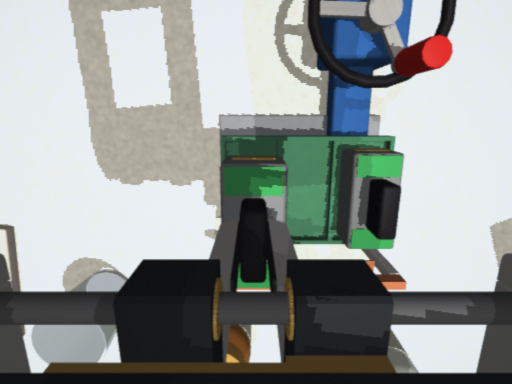

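Call:
{"op": "move_arm", "data": {
  "increments": [
    [[0,-0.006,0,0.2,0,0,0],[0,-0.006,0,0.35,0,0,0],[0,-0.006,0,0.45,0,0,0],[0,-0.006,0,0.52,0,0,0],[0,-0.006,0,0.58,0,0,0],[0,-0.006,0,0.63,0,0,0],[0,-0.006,0,0.67,0,0,0],[0,-0.006,0,0.67,0,0,0]]
  ]
}}

```text
time: 27.92
tool_pos: [0.6158, 0.1726, 0.3141]
ee_rot: [-3.142, -0.001, -3.031]
wrist_force: [-0.5, 0.3, -4.2]
width: 0.0162
```

```bash
python3 plan.py 0.6156 0.1725 0.311 186.4; python3 - <<'E'
from h import *
im,d,p=snap("wrist","w15"); print(robot.get_obs()["wrist_force"])
E
```

```text
cur [0.6158 0.1726 0.3141] -173.64 ori [-3.1416e+00 -7.0000e-04] -> dx 0.002 dy -0.001 dz 0.031 rz -0.000
[ 0.00653014  0.24144476 -4.52751183]
```

View pics/w15.png

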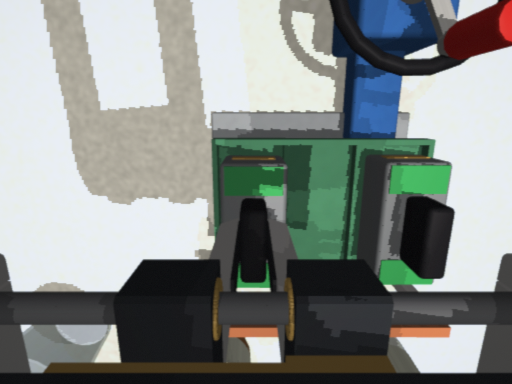

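Call:
{"op": "move_arm", "data": {
  "increments": [
    [[0,0,0,0.02,0,0,0],[0,0,0,0.03,0,0,0],[0,0,0,0.03,0,0,0],[0.15,0,0,0.03,0,0,0],[0.3,0,0,0.03,0,0,0],[0.4,0,0,0.03,0,0,0],[0.4,0,0,0.03,0,0,0]]
  ]
}}

```text
time: 28.55
tool_pos: [0.6162, 0.1727, 0.3134]
ee_rot: [3.141, 0.003, -3.031]
wrist_force: [-0.6, -0.1, 0.0]
width: 0.0325
```

Call:
{"op": "move_arm", "data": {
  "increments": [
    [[0.4,0,0,-0.15,0,0,0],[0.4,0,0,-0.4,0,0,0],[0.4,0,0,-0.7,0,0,0],[0.4,0,0,-1,0,0,0]]
  ]
}}

```text
time: 28.88
tool_pos: [0.6157, 0.1726, 0.4132]
ee_rot: [3.141, 0.0, -3.031]
wrist_force: [0.2, 0.1, -0.2]
width: 0.0375
```

Call:
{"op": "move_arm", "data": {
  "increments": [
    [[0.4,0.15,0.31,-0.05,0,0,0],[0.4,0.3,0.62,-0.1,0,0,0],[0.4,0.46,0.93,-0.1,0,0,0],[0.4,0.46,0.93,-0.1,0,0,0],[0.4,0.46,0.93,-0.1,0,0,0],[0.4,0.46,0.93,-0.1,0,0,0]]
  ]
}}

```text
time: 29.38
tool_pos: [0.5599, 0.2598, 0.4223]
ee_rot: [-3.141, 0.001, -3.03]
wrist_force: [0.4, -1.3, -0.6]
width: 0.0376
```

```bash
cat > wheel.py <<'E'
import sys
from h import *
def measure(nm,box=(.38,.58,.15,.38)):
    im,d,p=snap("wrist",nm); np.savez(nm+".npz",im=im,d=d,**{k:np.array(p[k]) for k in p})
    o=robot.get_obs(); print(np.round(o["tool_pos"],4),np.round(o["ee_rot"],4),np.round(o["wrist_force"],1))
    W=cloud(d,p); hsv=cv2.cvtColor(im,cv2.COLOR_RGB2HSV); H,S,V=hsv[...,0],hsv[...,1],hsv[...,2]
    inb=(W[...,0]>box[0])&(W[...,0]<box[1])&(W[...,1]>box[2])&(W[...,1]<box[3])
    red=((H<8)|(H>172))&(S>140)&(V>60)&inb
    top=red&(W[...,2]>.135); Q=W[top]; print("knob top n",len(Q),np.median(Q,0).round(4) if len(Q) else None)
    if len(Q): print("  circ",[np.round(v,1) for v in cv2.minEnclosingCircle((Q[:,:2]*1000).astype(np.float32))])
    blk=inb&(V<60)&(W[...,2]>.075)&(W[...,2]<.11)
    k,l,st,ce=cv2.connectedComponentsWithStats(blk.astype(np.uint8),connectivity=8); i=1+np.argmax(st[1:,4])
    Q=W[l==i]; print("rim n",len(Q),"z",np.percentile(Q[:,2],[5,50,95]).round(4),st[i])
    c=cv2.convexHull((Q[:,:2]*1000).astype(np.float32)); print("  hull circ",cv2.minEnclosingCircle(c),cv2.fitEllipse(c))
    v=im.copy(); v[l==i]=(255,0,255); v[top]=(0,255,255); cv2.imwrite(f"pics/{nm}v.png",v[:,:,::-1])
if __name__=="__main__": measure(sys.argv[1])
E
python3 wheel.py w16
```

```text
[0.5602 0.2593 0.4219] [-3.1411e+00  8.0000e-04 -3.0314e+00] [ 0.4 -0.1  0.3]
knob top n 490 [0.4868 0.2835 0.1401]
  circ [array([499.7, 302. ]), np.float64(32.6)]
rim n 3056 z [0.0912 0.0935 0.095 ] [ 203    9  120  128 3056]
  hull circ ((450.9247131347656, 257.9221496582031), 57.875343322753906) ((450.7098388671875, 257.9357604980469), (114.16226196289062, 114.963134765625), 90.1363525390625)
```

View pics/w16v.png

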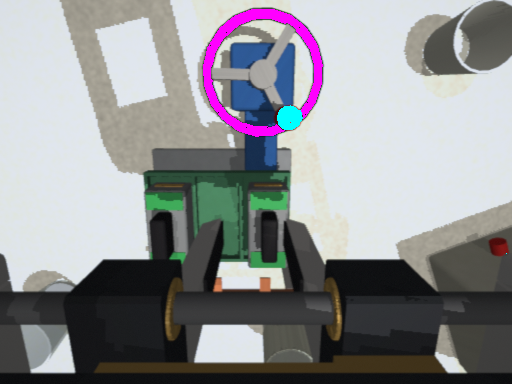

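View pics/w16.png

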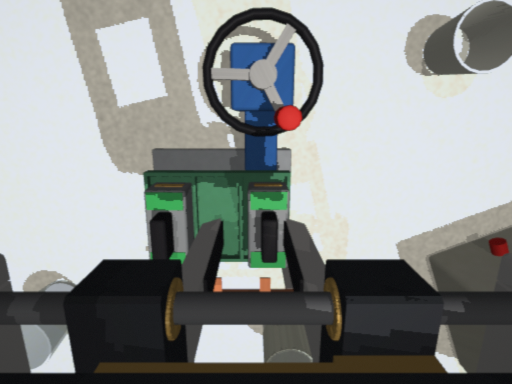

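Call:
{"op": "move_arm", "data": {
  "increments": [
    [[0.6,0.23,0.11,0.1,0,0,0],[0.6,0.46,0.21,0.2,0,0,0],[0.6,0.7,0.32,0.4,0,0,0],[0.6,0.7,0.32,0.6,0,0,0],[0.6,0.7,0.32,0.6,0,0,0],[0.6,0.7,0.32,0.6,0,0,0]]
  ]
}}

```text
time: 29.93
tool_pos: [0.4872, 0.283, 0.3606]
ee_rot: [-3.14, -0.002, -3.032]
wrist_force: [0.4, -0.4, 0.5]
width: 0.0561
```

```bash
python3 plan.py 0.4868 0.2835 0.304 186.3; python3 - <<'E'
from h import *
im,d,p=snap("wrist","w17")
im,d,p=snap("side","d17")
cv2.imwrite("pics/d17c.png",cv2.resize(im[100:240,140:340,::-1],None,fx=4,fy=4,interpolation=cv2.INTER_CUBIC))
E
```

```text
cur [0.4872 0.283  0.3606] -173.73 ori [-3.1404e+00 -2.3000e-03] -> dx 0.004 dy 0.006 dz 0.566 rz -0.000
```

View pics/w17.png

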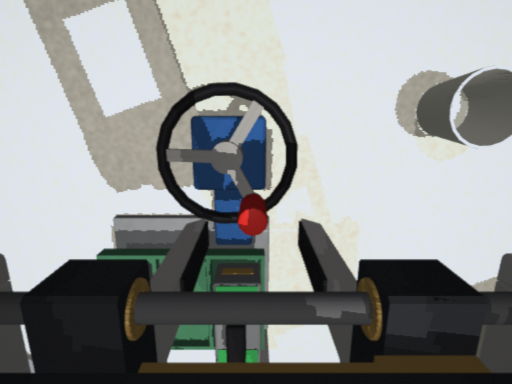

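View pics/d17c.png

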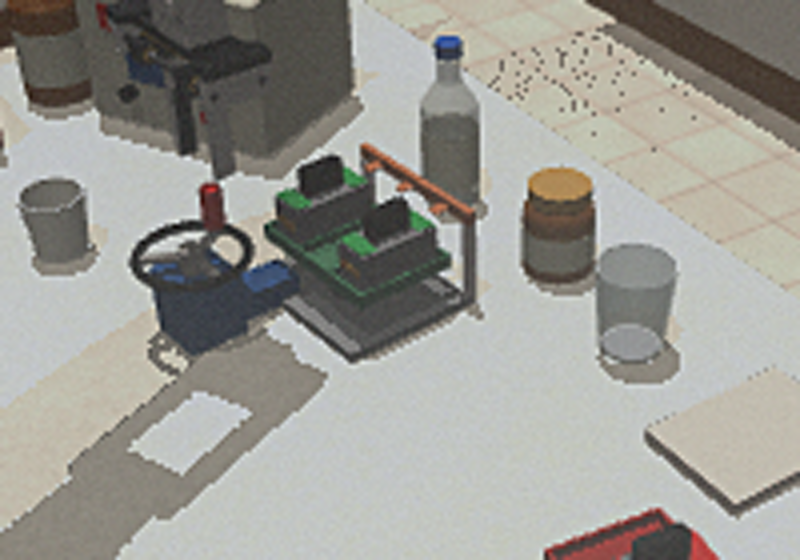

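```bash
cat > check.py <<'E'
from meas import *
import sys
nm=sys.argv[1]
for cam in ("scene","side"):
    im,d,p=snap(cam,nm+cam); W=cloud(d,p)
    hsv=cv2.cvtColor(im,cv2.COLOR_RGB2HSV); H,S,V=hsv[...,0],hsv[...,1],hsv[...,2]
    for nmx,m in (("red",((H<8)|(H>172))&(S>140)&(V>50)&(W[...,2]>.03)),("green",(H>45)&(H<85)&(S>110)&(V>40)&(W[...,2]>.085))):
        m&=(W[...,0]>.4)&(W[...,0]<.75)&(abs(W[...,1])<.4)
        k,l,st,ce=cv2.connectedComponentsWithStats(m.astype(np.uint8),connectivity=8)
        for i in range(1,k):
            if st[i,4]>6: Q=W[l==i]; print(cam,nmx,ce[i].round(),st[i,4],np.nanmedian(Q,0).round(3))
E
python3 check.py c1
python3 - <<'E'
import cv2
im=cv2.imread("pics/c1side.png"); cv2.imwrite("pics/c1c.png",cv2.resize(im[190:300,200:360],None,fx=5,fy=5,interpolation=cv2.INTER_CUBIC))
E
```

```text
scene red [345. 150.] 20 [0.493 0.277 0.139]
scene red [178. 202.] 19 [ 0.549 -0.321  0.054]
scene red [194. 202.] 15 [ 0.557 -0.267  0.053]
scene red [173. 216.] 64 [ 0.612 -0.34   0.053]
scene red [189. 215.] 67 [ 0.62  -0.286  0.054]
scene green [365.  33.] 8 [0.493 0.297 0.552]
scene green [373.  39.] 7 [0.504 0.319 0.537]
scene green [360.  42.] 11 [0.523 0.274 0.54 ]
scene green [349. 173.] 15 [0.575 0.27  0.1  ]
scene green [320. 179.] 16 [0.587 0.161 0.101]
scene green [360. 184.] 42 [0.639 0.284 0.1  ]
scene green [330. 190.] 52 [0.649 0.176 0.1  ]
side red [192. 147.] 8 [0.485 0.28  0.139]
side red [315. 238.] 31 [ 0.621 -0.292  0.053]
side red [295. 244.] 50 [ 0.553 -0.278  0.052]
side red [325. 249.] 34 [ 0.614 -0.347  0.052]
side red [304. 256.] 54 [ 0.546 -0.332  0.052]
side green [228. 144.] 13 [0.641 0.282 0.1  ]
side green [213. 149.] 17 [0.568 0.276 0.1  ]
side green [244. 155.] 12 [0.651 0.17  0.099]
side green [229. 161.] 22 [0.582 0.169 0.099]
```

View pics/c1c.png

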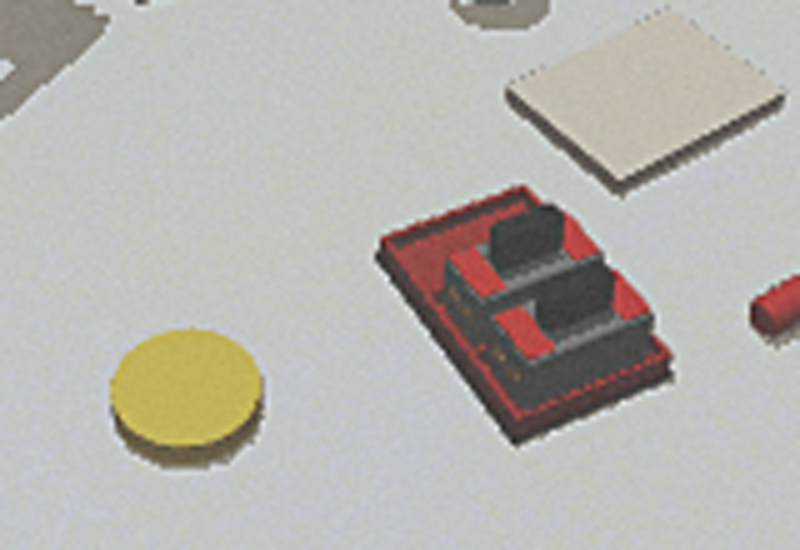

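Call:
{"op": "move_arm", "data": {
  "increments": [
    [[0.6,0,0,0.2,0,0,0],[0.6,0,0,0.4,0,0,0],[0.6,0,0,0.55,0,0,0],[0.6,0,0,0.57,0,0,0],[0.6,0,0,0.57,0,0,0]]
  ]
}}

```text
time: 30.55
tool_pos: [0.4871, 0.2837, 0.3044]
ee_rot: [-3.141, -0.001, -3.031]
wrist_force: [-0.2, 0.1, 0.7]
width: 0.0566
```

Call:
{"op": "move_arm", "data": {
  "increments": [
    [[0,0,0,0,0,0,0],[0,0,0,0,0,0,0],[0,0,0,0,0,0,0],[0,0,0,0,0,0,0],[0,0,0,0,0,0,0],[0,0,0,0,0,0,0]]
  ]
}}

```text
time: 31.05
tool_pos: [0.4869, 0.2837, 0.3054]
ee_rot: [-3.141, 0.001, -3.031]
wrist_force: [-0.8, -2.7, 2.0]
width: 0.0219
```

```bash
cat > circ.py <<'E'
import numpy as np, sys
def rows(a0,step,ncalls,c=(.4509,.2579),r=.045,psi=-173.66,start=None,nr=8,jaw=0):
    ps=np.radians(psi); xt=np.array([np.cos(ps),np.sin(ps)]); yt=np.array([np.sin(ps),-np.cos(ps)])
    cur=np.array(start) if start else np.array(c)+r*np.array([np.cos(np.radians(a0)),np.sin(np.radians(a0))])
    a=a0
    for k in range(ncalls):
        R=[]
        for i in range(nr):
            a-=step
            P=np.array(c)+r*np.array([np.cos(np.radians(a)),np.sin(np.radians(a))])
            R.append([jaw,round(float((P-cur)@xt*10),2),round(float((P-cur)@yt*10),2),0,0,0,0])
        cur=cur+(R[-1][1]*xt+R[-1][2]*yt)*.1
        print("end a %.1f cmd"%a,cur.round(4)); print("[["+", ".join(str(x) for x in R)+"]]")
if __name__=="__main__":
    rows(35.6,20,6,start=(.4869,.2837))
E
python3 circ.py
```

```text
end a -124.4 cmd [0.4255 0.2205]
[[[0, -0.06, -0.14, 0, 0, 0, 0], [0, -0.06, -0.3, 0, 0, 0, 0], [0, -0.0, -0.45, 0, 0, 0, 0], [0, 0.1, -0.57, 0, 0, 0, 0], [0, 0.24, -0.64, 0, 0, 0, 0], [0, 0.39, -0.67, 0, 0, 0, 0], [0, 0.55, -0.64, 0, 0, 0, 0], [0, 0.68, -0.56, 0, 0, 0, 0]]]
end a -284.4 cmd [0.4618 0.301 ]
[[[0, 0.1, 0.12, 0, 0, 0, 0], [0, 0.15, 0.27, 0, 0, 0, 0], [0, 0.15, 0.43, 0, 0, 0, 0], [0, 0.09, 0.57, 0, 0, 0, 0], [0, -0.01, 0.69, 0, 0, 0, 0], [0, -0.15, 0.77, 0, 0, 0, 0], [0, -0.3, 0.79, 0, 0, 0, 0], [0, -0.45, 0.76, 0, 0, 0, 0]]]
end a -444.4 cmd [0.4555 0.2128]
[[[0, -0.14, -0.08, 0, 0, 0, 0], [0, -0.24, -0.2, 0, 0, 0, 0], [0, -0.29, -0.34, 0, 0, 0, 0], [0, -0.29, -0.5, 0, 0, 0, 0], [0, -0.23, -0.65, 0, 0, 0, 0], [0, -0.13, -0.77, 0, 0, 0, 0], [0, 0.01, -0.84, 0, 0, 0, 0], [0, 0.16, -0.87, 0, 0, 0, 0]]]
end a -604.4 cmd [0.4319 0.2987]
[[[0, 0.16, 0.03, 0, 0, 0, 0], [0, 0.29, 0.11, 0, 0, 0, 0], [0, 0.39, 0.23, 0, 0, 0, 0], [0, 0.44, 0.38, 0, 0, 0, 0], [0, 0.44, 0.54, 0, 0, 0, 0], [0, 0.38, 0.68, 0, 0, 0, 0], [0, 0.28, 0.8, 0, 0, 0, 0], [0, 0.14, 0.88, 0, 0, 0, 0]]]
end a -764.4 cmd [0.4833 0.2259]
[[[0, -0.15, 0.02, 0, 0, 0, 0], [0, -0.3, -0.01, 0, 0, 0, 0], [0, -0.44, -0.09, 0, 0, 0, 0], [0, -0.54, -0.21, 0, 0, 0, 0], [0, -0.59, -0.35, 0, 0, 0, 0], [0, -0.59, -0.51, 0, 0, 0, 0], [0, -0.53, -0.66, 0, 0, 0, 0], [0, -0.43, -0.78, 0, 0, 0, 0]]]
end a -924.4 cmd [0.4103 0.2762]
[[[0, 0.14, -0.07, 0, 0, 0, 0], [0, 0.29, -0.1, 0, 0, 0, 0], [0, 0.45, -0.07, 0, 0, 0, 0], [0, 0.58, 0.01, 0, 0, 0, 0], [0, 0.68, 0.13, 0, 0, 0, 0], [0, 0.73, 0.28, 0, 0, 0, 0], [0, 0.73, 0.44, 0, 0, 0, 0], [0, 0.67, 0.58, 0, 0, 0, 0]]]
```

First turn of the wheel, checking force after one call.

Call:
{"op": "move_arm", "data": {
  "increments": [
    [[0,-0.06,-0.14,0,0,0,0],[0,-0.06,-0.3,0,0,0,0],[0,0,-0.45,0,0,0,0],[0,0.1,-0.57,0,0,0,0],[0,0.24,-0.64,0,0,0,0],[0,0.39,-0.67,0,0,0,0],[0,0.55,-0.64,0,0,0,0],[0,0.68,-0.56,0,0,0,0]]
  ]
}}

```text
time: 31.72
tool_pos: [0.4255, 0.2195, 0.3054]
ee_rot: [-3.139, 0.004, -3.033]
wrist_force: [4.2, -1.5, -1.5]
width: 0.0214
```

```bash
python3 wheel.py w18; python3 -c "
import sys
from bench import robot
o=robot.get_obs();print(o['tool_pos'],o['wrist_force'],o['width'])"
```

```text
[0.4234 0.2211 0.3053] [ 3.1414e+00  5.0000e-04 -3.0306e+00] [-2.  -1.8  3.5]
knob top n 1187 [0.4237 0.2206 0.1399]
  circ [array([424.7, 220.5]), np.float64(10.5)]
rim n 3010 z [0.0881 0.0934 0.095 ] [ 233  180  152   90 3010]
  hull circ ((432.80255126953125, 261.1973571777344), 55.84061050415039) ((420.37591552734375, 262.0746154785156), (54.068599700927734, 115.61556243896484), 167.4761962890625)
[0.42338675 0.22109022 0.30534472] [-2.0099289  -1.8396517   3.54512165] 0.02159407324306425
```

View pics/w18.png

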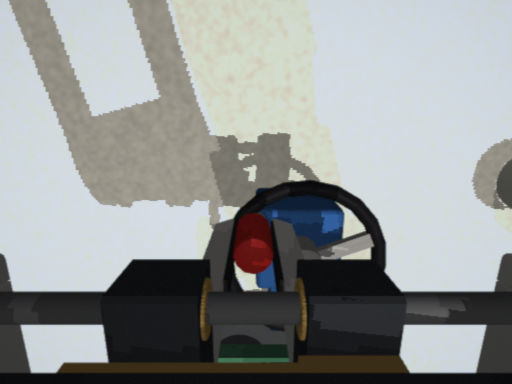

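Call:
{"op": "move_arm", "data": {
  "increments": [
    [[0,0.1,0.12,0,0,0,0],[0,0.15,0.27,0,0,0,0],[0,0.15,0.43,0,0,0,0],[0,0.09,0.57,0,0,0,0],[0,-0.01,0.69,0,0,0,0],[0,-0.15,0.77,0,0,0,0],[0,-0.3,0.79,0,0,0,0],[0,-0.45,0.76,0,0,0,0]]
  ]
}}

```text
time: 32.43
tool_pos: [0.4613, 0.3016, 0.3053]
ee_rot: [-3.139, -0.004, -3.029]
wrist_force: [-6.1, -7.0, 7.8]
width: 0.0214
```

Call:
{"op": "move_arm", "data": {
  "increments": [
    [[0,-0.14,-0.08,0,0,0,0],[0,-0.24,-0.2,0,0,0,0],[0,-0.29,-0.34,0,0,0,0],[0,-0.29,-0.5,0,0,0,0],[0,-0.23,-0.65,0,0,0,0],[0,-0.13,-0.77,0,0,0,0],[0,0.01,-0.84,0,0,0,0],[0,0.16,-0.87,0,0,0,0]]
  ]
}}

```text
time: 33.1
tool_pos: [0.4566, 0.2123, 0.3054]
ee_rot: [-3.141, 0.005, -3.032]
wrist_force: [4.0, 1.7, 0.8]
width: 0.0217
```

Call:
{"op": "move_arm", "data": {
  "increments": [
    [[0,0.16,0.03,0,0,0,0],[0,0.29,0.11,0,0,0,0],[0,0.39,0.23,0,0,0,0],[0,0.44,0.38,0,0,0,0],[0,0.44,0.54,0,0,0,0],[0,0.38,0.68,0,0,0,0],[0,0.28,0.8,0,0,0,0],[0,0.14,0.88,0,0,0,0]]
  ]
}}

```text
time: 33.77
tool_pos: [0.4316, 0.2988, 0.3053]
ee_rot: [-3.136, -0.001, -3.029]
wrist_force: [0.5, -11.3, 6.2]
width: 0.0216
```

Call:
{"op": "move_arm", "data": {
  "increments": [
    [[0,-0.15,0.02,0,0,0,0],[0,-0.3,-0.01,0,0,0,0],[0,-0.44,-0.09,0,0,0,0],[0,-0.54,-0.21,0,0,0,0],[0,-0.59,-0.35,0,0,0,0],[0,-0.59,-0.51,0,0,0,0],[0,-0.53,-0.66,0,0,0,0],[0,-0.43,-0.78,0,0,0,0]]
  ]
}}

```text
time: 34.43
tool_pos: [0.4843, 0.2267, 0.3054]
ee_rot: [3.138, 0.004, -3.03]
wrist_force: [1.6, 3.9, 1.0]
width: 0.0214
```

Call:
{"op": "move_arm", "data": {
  "increments": [
    [[0,0.14,-0.07,0,0,0,0],[0,0.29,-0.1,0,0,0,0],[0,0.45,-0.07,0,0,0,0],[0,0.58,0.01,0,0,0,0],[0,0.68,0.13,0,0,0,0],[0,0.73,0.28,0,0,0,0],[0,0.73,0.44,0,0,0,0],[0,0.67,0.58,0,0,0,0]]
  ]
}}

```text
time: 35.1
tool_pos: [0.4097, 0.2765, 0.3053]
ee_rot: [-3.139, 0.001, -3.03]
wrist_force: [4.0, -6.0, 1.7]
width: 0.0219
```

```bash
python3 wheel.py w19; python3 check.py c2 | grep green; python3 - <<'E'
from circ import rows
rows(-924.4,10,1,start=(.4103,.2762))
rows(-924.4-80,3,1,start=None)
E
```

```text
[0.4108 0.2783 0.3053] [-3.1415e+00  3.0000e-03 -3.0291e+00] [ 3.1 -0.3  2. ]
knob top n 1171 [0.4075 0.2773 0.14  ]
  circ [array([408.6, 277.4]), np.float64(10.6)]
rim n 2127 z [0.0907 0.0934 0.095 ] [ 140  195  139   64 2127]
  hull circ ((422.4352111816406, 247.80328369140625), 49.723079681396484) ((422.1108093261719, 247.97384643554688), (55.87979507446289, 93.68269348144531), 23.387706756591797)
scene green [349.  43.] 7 [0.415 0.282 0.496]
scene green [359.  47.] 9 [0.426 0.31  0.483]
scene green [350. 168.] 16 [0.576 0.267 0.122]
scene green [321. 174.] 19 [0.585 0.161 0.122]
scene green [340. 174.] 12 [0.559 0.245 0.088]
scene green [361. 179.] 47 [0.638 0.284 0.121]
scene green [331. 186.] 50 [0.652 0.177 0.122]
scene green [321. 194.] 7 [0.647 0.145 0.089]
side green [227. 140.] 12 [0.639 0.28  0.119]
side green [213. 145.] 21 [0.571 0.277 0.121]
side green [244. 150.] 14 [0.652 0.171 0.12 ]
side green [229. 156.] 24 [0.583 0.167 0.12 ]
end a -1004.4 cmd [0.4619 0.301 ]
[[[0, -0.04, 0.07, 0, 0, 0, 0], [0, -0.1, 0.12, 0, 0, 0, 0], [0, -0.16, 0.17, 0, 0, 0, 0], [0, -0.23, 0.2, 0, 0, 0, 0], [0, -0.31, 0.22, 0, 0, 0, 0], [0, -0.39, 0.22, 0, 0, 0, 0], [0, -0.47, 0.22, 0, 0, 0, 0], [0, -0.54, 0.19, 0, 0, 0, 0]]]
end a -1028.4 cmd [0.4791 0.2933]
[[[0, -0.02, -0.01, 0, 0, 0, 0], [0, -0.04, -0.02, 0, 0, 0, 0], [0, -0.06, -0.03, 0, 0, 0, 0], [0, -0.08, -0.04, 0, 0, 0, 0], [0, -0.1, -0.06, 0, 0, 0, 0], [0, -0.12, -0.07, 0, 0, 0, 0], [0, -0.14, -0.09, 0, 0, 0, 0], [0, -0.16, -0.1, 0, 0, 0, 0]]]
```

Call:
{"op": "move_arm", "data": {
  "increments": [
    [[0,-0.04,0.07,0,0,0,0],[0,-0.1,0.12,0,0,0,0],[0,-0.16,0.17,0,0,0,0],[0,-0.23,0.2,0,0,0,0],[0,-0.31,0.22,0,0,0,0],[0,-0.39,0.22,0,0,0,0],[0,-0.47,0.22,0,0,0,0],[0,-0.54,0.19,0,0,0,0]]
  ]
}}

```text
time: 35.92
tool_pos: [0.4615, 0.301, 0.3053]
ee_rot: [-3.141, -0.004, -3.031]
wrist_force: [-3.8, -2.5, 8.1]
width: 0.0213
```

Call:
{"op": "move_arm", "data": {
  "increments": [
    [[0,-0.01,-0.01,0,0,0,0],[0,-0.02,-0.01,0,0,0,0],[0,-0.03,-0.02,0,0,0,0],[0,-0.04,-0.02,0,0,0,0]]
  ]
}}

```text
time: 36.25
tool_pos: [0.4654, 0.2996, 0.3053]
ee_rot: [3.141, -0.003, -3.031]
wrist_force: [-4.2, -2.2, 7.2]
width: 0.0216
```

```bash
python3 wheel.py w20
```

```text
[0.4655 0.2996 0.3053] [ 3.1412 -0.0032 -3.031 ] [-3.1 -2.6  6.3]
knob top n 1200 [0.4618 0.3011 0.1399]
  circ [array([463.3, 301.4]), np.float64(10.8)]
rim n 5195 z [0.0909 0.0935 0.0948] [ 103  107  176  152 5195]
  hull circ ((449.3766174316406, 258.64495849609375), 57.906898498535156) ((447.9997253417969, 258.225830078125), (111.34673309326172, 115.44534301757812), 16.178773880004883)
```

Call:
{"op": "move_arm", "data": {
  "increments": [
    [[0,-0.01,0,0,0,0,0],[0,-0.02,-0.01,0,0,0,0],[0,-0.02,-0.01,0,0,0,0]]
  ]
}}

```text
time: 36.55
tool_pos: [0.4668, 0.2992, 0.3053]
ee_rot: [3.14, -0.006, -3.03]
wrist_force: [-6.6, -1.7, 8.0]
width: 0.0212
```

Call:
{"op": "move_arm", "data": {
  "increments": [
    [[0,-0.01,0,0,0,0,0],[0,-0.02,-0.01,0,0,0,0],[0,-0.02,-0.01,0,0,0,0]]
  ]
}}

```text
time: 36.8
tool_pos: [0.4677, 0.2989, 0.3052]
ee_rot: [3.138, -0.01, -3.03]
wrist_force: [-11.7, 0.0, 9.0]
width: 0.0216
```

Call:
{"op": "move_arm", "data": {
  "increments": [
    [[0,-0.01,0,0,0,0,0],[0,-0.02,-0.01,0,0,0,0],[0,-0.02,-0.01,0,0,0,0]]
  ]
}}

```text
time: 37.05
tool_pos: [0.4687, 0.2987, 0.3052]
ee_rot: [3.137, -0.014, -3.029]
wrist_force: [-15.0, 1.1, 11.6]
width: 0.0213
```

```bash
python3 wheel.py w21
```

```text
[0.4686 0.2987 0.3052] [ 3.1369 -0.0137 -3.0288] [-15.2   1.3  11.6]
knob top n 1219 [0.4627 0.3008 0.1399]
  circ [array([464. , 300.9]), np.float64(10.8)]
rim n 5248 z [0.091  0.0934 0.0949] [ 104  106  176  153 5248]
  hull circ ((449.65350341796875, 258.60638427734375), 57.999290466308594) ((447.5112609863281, 257.7213439941406), (109.65249633789062, 116.19437408447266), 20.34928321838379)
```

Call:
{"op": "move_arm", "data": {
  "increments": [
    [[0,-0.01,0,0,0,0,0],[0,-0.02,-0.01,0,0,0,0],[0,-0.02,-0.01,0,0,0,0],[0,-0.02,-0.01,0,0,0,0],[0,-0.02,-0.01,0,0,0,0],[0,-0.02,-0.01,0,0,0,0]]
  ]
}}

```text
time: 37.6
tool_pos: [0.4695, 0.2985, 0.3051]
ee_rot: [3.136, -0.018, -3.028]
wrist_force: [-19.4, 2.4, 12.9]
width: 0.0211
```

```bash
python3 wheel.py w22; python3 check.py c3 | grep green; python3 - <<'E'
from circ import rows
rows(68.5,-11.6,1,start=(.4745,.2963))
E
```

```text
[0.4695 0.2985 0.3051] [ 3.1356 -0.0174 -3.0278] [-19.    2.8  13.7]
knob top n 1212 [0.4628 0.3007 0.1399]
  circ [array([464. , 301.1]), np.float64(10.7)]
rim n 5236 z [0.0909 0.0934 0.0949] [ 104  106  176  153 5236]
  hull circ ((449.6158752441406, 258.5807189941406), 57.94135284423828) ((447.1797180175781, 257.9263916015625), (109.34058380126953, 115.43029022216797), 15.032450675964355)
scene green [364.  51.] 7 [0.482 0.305 0.494]
scene green [353.  54.] 17 [0.503 0.263 0.494]
scene green [350. 167.] 18 [0.578 0.268 0.124]
scene green [321. 173.] 19 [0.586 0.161 0.124]
scene green [341. 174.] 14 [0.557 0.245 0.091]
scene green [361. 178.] 47 [0.638 0.283 0.122]
scene green [331. 185.] 53 [0.652 0.175 0.123]
side green [227. 139.] 12 [0.639 0.28  0.122]
side green [213. 144.] 18 [0.57  0.276 0.122]
side green [244. 150.] 14 [0.651 0.17  0.122]
side green [229. 156.] 21 [0.583 0.168 0.122]
end a 161.3 cmd [0.4088 0.2719]
[[[0, 0.15, 0.08, 0, 0, 0, 0], [0, 0.24, 0.09, 0, 0, 0, 0], [0, 0.33, 0.09, 0, 0, 0, 0], [0, 0.42, 0.07, 0, 0, 0, 0], [0, 0.5, 0.03, 0, 0, 0, 0], [0, 0.58, -0.02, 0, 0, 0, 0], [0, 0.64, -0.09, 0, 0, 0, 0], [0, 0.68, -0.17, 0, 0, 0, 0]]]
```

View pics/w22.png

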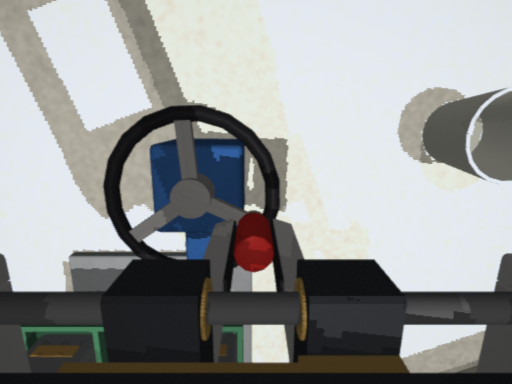

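Call:
{"op": "move_arm", "data": {
  "increments": [
    [[0,0.15,0.08,0,0,0,0],[0,0.24,0.09,0,0,0,0],[0,0.33,0.09,0,0,0,0],[0,0.42,0.07,0,0,0,0],[0,0.5,0.03,0,0,0,0],[0,0.58,-0.02,0,0,0,0],[0,0.64,-0.09,0,0,0,0],[0,0.68,-0.17,0,0,0,0]]
  ]
}}

```text
time: 38.42
tool_pos: [0.4086, 0.2725, 0.3053]
ee_rot: [3.138, 0.002, -3.03]
wrist_force: [2.8, 2.2, 2.9]
width: 0.0218
```

Call:
{"op": "move_arm", "data": {
  "increments": [
    [[0,0,0,0,0,0,0],[0,0,0,0,0,0,0],[0,0,0,0,0,0,0],[0,0,0,0,0,0,0]]
  ]
}}

```text
time: 38.75
tool_pos: [0.4086, 0.272, 0.3052]
ee_rot: [-3.141, -0.001, -3.031]
wrist_force: [-0.5, -2.8, 6.7]
width: 0.0217
```

```bash
python3 wheel.py w23
```

```text
[0.4086 0.2721 0.3052] [-3.1408e+00 -1.1000e-03 -3.0308e+00] [ 0.2 -3.   6.3]
knob top n 1163 [0.4059 0.2734 0.1399]
  circ [array([406.7, 273.3]), np.float64(10.6)]
rim n 2015 z [0.0907 0.0934 0.095 ] [ 146  198  137   61 2015]
  hull circ ((421.58465576171875, 247.46484375), 49.068416595458984) ((419.17578125, 246.8717041015625), (49.14540481567383, 91.33023834228516), 23.013200759887695)
```

Call:
{"op": "move_arm", "data": {
  "increments": [
    [[0.2,0,0,0,0,0,0],[0.4,0,0,0,0,0,0],[0.5,0,0,0,0,0,0],[0.5,0,0,0,0,0,0],[0.5,0,0,0,0,0,0],[0.5,0,0,0,0,0,0]]
  ]
}}

```text
time: 39.3
tool_pos: [0.4083, 0.2724, 0.304]
ee_rot: [-3.142, -0.002, -3.03]
wrist_force: [-0.6, -0.7, 0.5]
width: 0.0465
```

Call:
{"op": "move_arm", "data": {
  "increments": [
    [[0.5,0,0,-0.2,0,0,0],[0.5,0,0,-0.5,0,0,0],[0.5,0,0,-0.8,0,0,0],[0.5,0,0,-1,0,0,0]]
  ]
}}

```text
time: 39.63
tool_pos: [0.4085, 0.2724, 0.4073]
ee_rot: [3.14, 0.002, -3.03]
wrist_force: [-0.2, -0.3, 0.7]
width: 0.0472
```

Call:
{"op": "move_arm", "data": {
  "increments": [
    [[0.5,-0.4,0,0,0,0,0],[0.5,-0.8,0,-0.1,0,0,0],[0.5,-1,0,-0.2,0,0,0]]
  ]
}}

```text
time: 39.88
tool_pos: [0.5104, 0.2834, 0.424]
ee_rot: [-3.141, 0.0, -3.031]
wrist_force: [0.0, -0.5, -0.4]
width: 0.0473
```

Call:
{"op": "move_arm", "data": {
  "increments": [
    [[0.5,-0.3,0,0,0,0,0],[0.5,-0.6,0,0,0,0,0],[0.5,-0.6,0,0,0,0,0],[0.5,-0.6,0,0,0,0,0],[0.5,-0.6,0,0,0,0,0]]
  ]
}}

```text
time: 40.3
tool_pos: [0.5673, 0.2901, 0.424]
ee_rot: [-3.142, -0.002, -3.03]
wrist_force: [-1.0, -0.0, -0.2]
width: 0.0471
```

```bash
python3 wheel.py w24; python3 check.py c4; python3 - <<'E'
import cv2
im=cv2.imread("pics/c4side.png"); cv2.imwrite("pics/c4c.png",cv2.resize(im[110:290,140:360],None,fx=3.3,fy=3.3,interpolation=cv2.INTER_CUBIC))
E
```

```text
[0.5668 0.2901 0.4248] [ 3.1414e+00 -7.0000e-04 -3.0301e+00] [-0.1  0.1 -0.5]
knob top n 332 [0.4133 0.2742 0.1397]
  circ [array([410.4, 273.2]), np.float64(10.3)]
rim n 3000 z [0.0913 0.0935 0.095 ] [ 172    0  120  127 3000]
  hull circ ((451.1817932128906, 258.4278564453125), 57.90187454223633) ((451.0042419433594, 258.2783203125), (114.36528778076172, 114.48709869384766), 37.65339279174805)
scene red [336. 141.] 34 [0.416 0.271 0.131]
scene red [178. 202.] 19 [ 0.55  -0.321  0.053]
scene red [194. 202.] 15 [ 0.556 -0.267  0.053]
scene red [173. 216.] 63 [ 0.612 -0.34   0.054]
scene red [189. 215.] 67 [ 0.619 -0.287  0.054]
scene green [333.  17.] 15 [0.43  0.215 0.588]
scene green [378.  21.] 18 [0.57  0.298 0.614]
scene green [372.  25.] 12 [0.586 0.272 0.614]
scene green [385.  28.] 7 [0.589 0.309 0.603]
scene green [380.  30.] 8 [0.598 0.29  0.601]
scene green [350. 168.] 9 [0.578 0.267 0.122]
scene green [320. 174.] 12 [0.586 0.158 0.123]
scene green [361. 179.] 45 [0.637 0.284 0.121]
scene green [331. 185.] 54 [0.65  0.176 0.121]
scene green [319. 191.] 13 [0.633 0.145 0.089]
side red [174. 154.] 8 [0.406 0.269 0.139]
side red [315. 238.] 31 [ 0.622 -0.292  0.052]
side red [295. 244.] 51 [ 0.554 -0.279  0.052]
side red [325. 249.] 33 [ 0.614 -0.347  0.052]
side red [304. 256.] 56 [ 0.546 -0.332  0.052]
side green [227. 140.] 11 [0.638 0.277 0.12 ]
side green [244. 150.] 14 [0.653 0.172 0.12 ]
```

View pics/w24v.png

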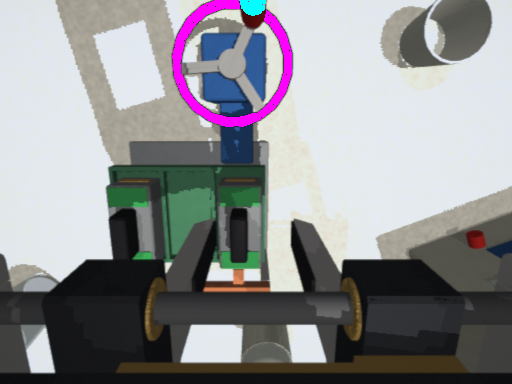

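View pics/c4c.png

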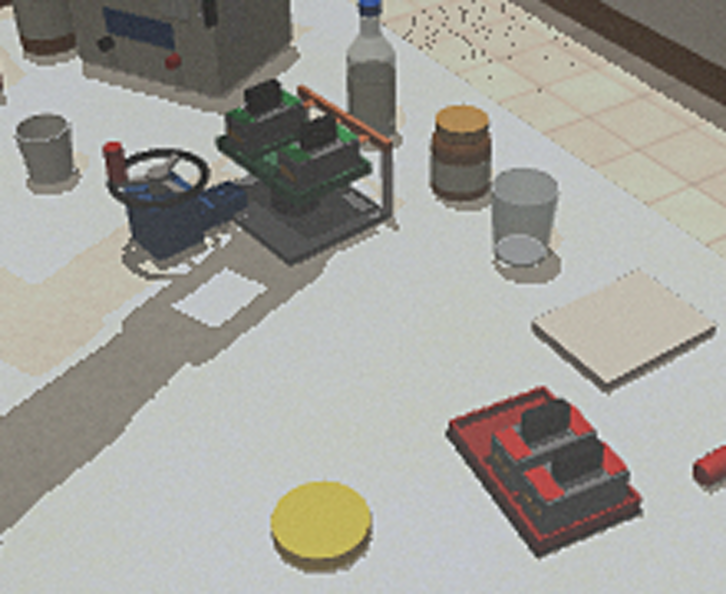

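```bash
python3 -c "
from bench import robot
o=robot.get_obs();print(o['time'],o['wrist_force'],max(abs(v) for v in o['qvel']))
print(robot.close_job())"
```

```text
40.45 [ 0.65053284  0.07656133 -0.05010571] 0.005435699299675455
the job is handed in; nothing more can be done
None
```

The job is done and handed in at 40.5 s. Both green packs are in the green table's two outer nests. Both red packs are in two nests of the smaller red tray. Only four packs were on the bench.

- **Packs:** After the wheel was backed off, both fixed cameras put the red tag tops at 52–54 mm. That is right for packs sitting on the tray's 10 mm floor. The green tag tops were at 120–123 mm, which fits the raised table. The pack tops looked level.
- **Stop:** I held the crank knob and turned it about 2.9 turns clockwise. At the stop, the wrist force rose to about 19 N while the knob stayed put. The green tag tops read 122–124 mm, against an expected 122 mm with the table at its limit. Two angle estimates differ slightly: the camera put the knob at about 73° in the bench frame, and the joint convention predicted 71.3°.
- **Back-off:** I then turned the wheel back to about 161°, so it stands roughly 88–90° short of the stop. In the last wrist picture the knob was partly cut off by the image edge, so that reading is rougher. The clear measurement just before letting go was 160.8°.
- **At hand-in:** The arm was at rest with wrist force near zero, the gripper open and well above everything. In the last side picture the beaker, lid, jar, board and cup looked unmoved; I did not measure their positions. I saw none of the packs knocked aside.

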